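# Fetch the drilling template from behind the bottles

## Robot

A 7-joint arm with a two-finger parallel gripper is mounted at the origin on a cart in front of the work surface, level with it; the furniture and walls round the work are solid. World frame = base frame: x ahead of the robot, y to its left, z up, the work surface at z = 0. Lengths are in m, angles in rad, forces in N, time in s.
With the tool pointing down it reaches from about 0.425 to 0.925 m from the base axis. Payload 6.8 kg.
Tool frame: the origin (TCP) lies where the fingers leave the gripper's body, on its centre line; the fingertips stand 73 mm ahead of it and the grasp point (between the pads) lies 54 mm ahead of it; z points along the fingers, y is the line along which they close (so a half turn about z gives the same grasp; the last joint's range is limited). The gripper opens to 85 mm and grips with 20 to 120 N. Pads are 22 mm wide; open, the fingers measure 114 mm over their backs; the gripper's body (76 mm by 85 mm) begins 54 mm behind the grasp point. The pads swing forward as they close: fully open they stand 13 mm farther back than shut.
Start: joints at [1.008, 0.477, 0.022, 1.555, -0.011, 1.109, -0.083], TCP at [0.297, -0.606, 0.304] pointing down, gripper open.
Joint ranges: [-2.96, 2.96], [-0.34, 2.1], [-1.41, 1.46], [0.24, 2.44], [-1.37, 4.51], [0.17, 1.92], [-2.96, 2.96]. Speed limits (rad/s): [2.39, 2.39, 3.14, 3.14, 3.14, 3.14, 3.14].

## Interface

Orientations are given as a rotation vector (axis times angle).
In Python, from bench import r, grab_frame, camera_info gives the robot as it stands.
- The arm moves only by the tool inch_along, called after "Emit:" by a JSON object that holds its "name" and its "arguments". Schema: {"type":"object","properties":{"plan":{"type":"object","properties":{"segments":{"type":"array","items":{"type":"array","items":{"type":"number"},"minItems":6,"maxItems":6},"minItems":1,"maxItems":5}},"additionalProperties":false,"required":["segments"]},"finger_gap":{"type":"number"},"squeeze":{"type":"number"},"only":{"type":"string"},"quiet":{"type":"boolean"},"lines":{"type":"string"}},"required":["plan"],"additionalProperties":false}. plan is an object whose key "segments" holds a list of rows, 1 to 5 of them, each of 6 numbers: dx, dy, dz in parts of the range, where 1.0 means 0.75 m, then a rotation vector rx, ry, rz in normalised numbers (1 is pi rad); each row is the pose to reach, as a shift and turn from the pose commanded when the call began, along the tool's axes at that moment; what a row does not reach only later rows make up. A row lasts 1/10 s, in which the tool goes at most 0.05 m and 0.15 rad, less where a joint would pass 70% of its speed; a pose out of reach is approached as far as the arm can. finger_gap is the finger opening in m, set as the call begins (left out keeps the last). The fingers move at their own pace and stop on an object; squeeze is the grip in N (left out, the last holds). Time passes only in rows, so rows that do not move let the fingers close. The tool returns the time, the measured TCP pose, the force, the opening and the grip force at its end. only (a regular expression) keeps the lines of the reply that match it, lines (a string "A,B") keeps lines A to B, and quiet returns only ok. A shift or turn number past 1, either way, is cut back to 1. Input that does not fit is refused with a message, and nothing moves.
- r.get_obs(): the state, without advancing time (a new reading comes with each control period).
- grab_frame(name): name is "scene" or "top" or "wrist"; returns (picture, depth): 384x512x3 uint8, blue, green, red; 384x512 float32, m along the optical axis (not along the pixel's ray), 0 where there is no reading.
- camera_info(name): a dict with "camera_matrix" (3x3 intrinsics, pixels), "k1" (the pictures are not rectified: a ray, as slopes to the right and down, at radius r is drawn at 1 + k1 r^2 times it, then the intrinsics apply), "R" (3x3) and "t" (3): a world point X has camera coordinates R X + t. Camera axes: x right, y down, z forward; pixel columns grow to the right and rows downward; lengths in m; the calibration is good to about 2 mm. A picture is of the moment at which its call begins: read the wrist's pose just before it. camera_info takes no time and is no camera call; for the wrist camera it gives the pose at the moment of the call.
- r.hand_in(): hands the job in; it is judged then, once.
The state is a dict: "clock": time; "joints": joint angles; "qvel": joint speeds; "tau": joint torques, N m; "tcp_pos": TCP position; "orientation": TCP orientation; "contact_force": force on the tool from outside, world axes, zero at the start; "moment": the same for the moment, N m; "grip_width": finger opening in m; "gripper_force": force on a finger pad.
Only numpy, scipy, OpenCV 4.12 (cv2) and the standard library are available. Lean on these libraries where they do the work, as an engineer would, in place of code of your own. Each camera call takes 0.05 s, during which the arm holds its last target. There are 200 camera calls.

## Task

I need the aluminium drilling template that is kept in the wooden holder behind the glue bottle, the black can and the red tin. Stand those three upright on the green mat first, then flip the holder's red-gripped spring finger up so that it stays open, draw the template forward from under its rear hooks and lay it flat in the middle of the wooden panel, its long side along the panel's long side. Then put each container back in its own saucer (bottle in the white one, can in the black one, tin in the red one), standing flat, and leave the finger up.

Things in the scene. Friction and masses are not known exactly. Their poses are not given: they have to be found in the camera images.
- bottle: White glue bottle with red cap, 56 mm diameter, 150 mm high (straight body up to about 110 mm, cap narrower). Origin: centre of its underside, z up. About 0.26 kg.
- can: Black can with grey rims, straight cylinder, 64 mm diameter, 85 mm high. Origin: centre of its underside, z up. About 0.35 kg.
- tin: Red tin with grey lid, straight cylinder, 68 mm diameter, 70 mm high. Origin: centre of its underside, z up. About 0.22 kg.
- saucer_white: White round drip saucer of the bottle, fixed, 92 mm wide, 14 mm high, floor 4 mm above the bench and 80 mm wide. Origin: centre of its underside. At the start each container stands in its own saucer; the three saucers stand in shuffled order, 100 mm apart in a row along the template's y, just in front of the holder.
- saucer_black: Black round drip saucer of the can; otherwise like the white one. At the start the containers stand 5 to 11 mm in front of the template and bar its way out; its underside passes 6 mm above the empty saucers.
- saucer_red: Red round drip saucer of the tin; otherwise like the white one.
- template: Aluminium plate, 90 (x) x 190 (y) x 6 mm, 0.25 kg; origin: centre of its underside. Black grip on it: 30 (x) x 18 (y) mm, centred at x = -10 mm, up to z = 30 mm. Starts in the wooden holder, underside 20 mm above the bench, -x towards the saucers. Fixed hooks at y = +-70 mm reach 16 mm over its +x edge, 3.5 mm play: draw it level along its -x by 20-30 mm, then lift. 5 mm play at its ends.
- finger_grip (a point): Centre of the steel finger's red grip, a 14 x 30 mm barrel along the template's y, 46 mm above the bench when down. Down, its catch sits in a window of the plate. It swings up and back about a parallel hinge line 61 mm behind it (template's +x at the start) and 6 mm lower. An over-centre spring (1.5 N) holds it down; past 52 degrees it throws it open to 103, grip at 98 mm, where it stays.
- mat: Green cutting mat with white grid lines, the side area, fixed, 300 mm (its x) by 150 mm (its y), 3 mm thick. Origin: centre of its underside. It lies to the robot's right or left.
- panel: Light wooden panel with small holes near its corners, fixed, 334 mm (its x) by 182 mm (its y), 20 mm thick, lying flat on the other side than the mat. Origin: centre of its underside; the template's target is the middle of its upper face.
Mind the look-alikes: they are no part of the job. What is shaped like the tin but blue or pink is not meant.

How it is judged:
By the outcome, as a careful person would: the job done as asked, in the order asked, and still so for the second after the job is handed in, with the robot touching nothing.
It also fails if it takes over 147 s, if anything falls off the work surface, if the arm or the gripper's body presses on something with over 40 N, if the wrist force passes 120 N, or if a joint passes its speed limit or range.

## Working session

There is one attempt and no reset: what is moved stays moved. The work goes in short steps, Python scripts to look and compute and a tool call to move; the robot and the scene stay as the last step left them, time stands still between calls to the robot, and variables do not carry over. Pictures are saved under pics/ and viewed, at most 14 in all, crops included, and the job is handed in when it is done.

```bash
ls; mkdir -p pics; python3 - <<'E'
from bench import r,grab_frame,camera_info
import cv2,numpy as np
o=r.get_obs();print({k:np.round(v,3) for k,v in o.items()})
for n in("scene","top"):
    p,d=grab_frame(n);cv2.imwrite(f"pics/{n}0.png",p);np.save(f"pics/{n}0.npy",d)
    c=camera_info(n);print(n,c)
E
```

```text
pics
{'clock': np.float64(0.0), 'joints': array([ 1.008,  0.478,  0.022,  1.556, -0.011,  1.109, -0.083]), 'qvel': array([-0.   ,  0.   , -0.002, -0.001, -0.   , -0.   , -0.001]), 'tau': array([ 0.0000e+00, -5.9645e+01,  1.6080e+00, -2.8119e+01,  1.2000e-02,
        9.0000e-03,  0.0000e+00]), 'tcp_pos': array([ 0.296, -0.606,  0.303]), 'orientation': array([-3.059e+00, -7.080e-01,  1.000e-03]), 'contact_force': array([-0.243,  0.411, -0.443]), 'moment': array([ 0.015,  0.01 , -0.016]), 'gripper_force': np.float64(0.0), 'grip_width': np.float64(0.085)}
scene {'camera_matrix': array([[426.68175417,   0.        , 258.0559069 ],
       [  0.        , 426.68175417, 193.42118864],
       [  0.        ,   0.        ,   1.        ]]), 'k1': -0.1086316306187418, 'R': array([[-0.55184822, -0.83390105,  0.00851936],
       [-0.32961915,  0.20872443, -0.92075259],
       [ 0.76603835, -0.51092382, -0.39005396]]), 't': array([0.28111818, 0.23115994, 0.96414522])}
top {'camera_matrix': array([[472.83028812,   0.        , 258.34776169],
       [  0.        , 472.83028812, 183.41217795],
       [  0.        ,   0.        ,   1.        ]]), 'k1': 0.03297760093380601, 'R': array([[-0.01640228, -0.99985228,  0.00513556],
       [-0.99544116,  0.01584684, -0.09405202],
       [ 0.09395674, -0.00665482, -0.99555404]]), 't': array([0.00564845, 0.53040449, 1.52299169])}
```

View pics/scene0.png

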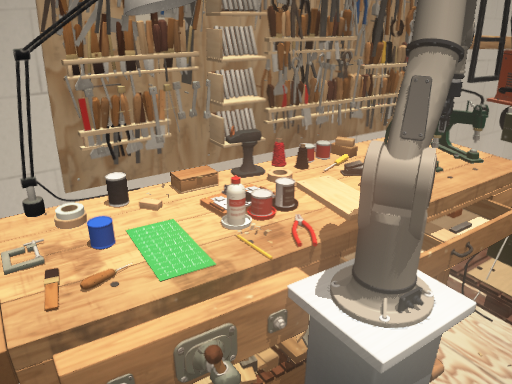

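View pics/top0.png

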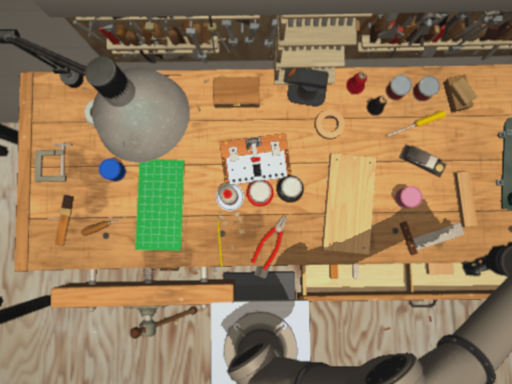

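The top view shows the holder at (254,160). In front of it stand the bottle (228,195), red tin (260,192) and black can (290,188). The mat is on the left around (160,205) and the panel on the right around (350,203).
Look-alikes: blue tin (112,170), pink tin (410,197), black can (105,80) at the back left, grey-lidded cans (400,87) and (427,88), and red bottle (357,83). I choose the three containers standing in the saucers in front of the holder, and check that in one close crop.

```bash
cat > h.py <<'E'
import numpy as np,cv2
from bench import r,grab_frame,camera_info
from scipy.spatial.transform import Rotation as Ro
def ray(c,u,v):
    K=c["camera_matrix"];x=np.array([(u-K[0,2])/K[0,0],(v-K[1,2])/K[1,1]]);s=x.copy()
    for _ in range(20): s=x/(1+c["k1"]*(s@s))
    return np.array([*s,1.])
def atz(c,u,v,z):
    R,t=c["R"],c["t"];o=-R.T@t;d=R.T@ray(c,u,v);return o+d*(z-o[2])/d[2]
def atd(c,u,v,dep): return c["R"].T@(ray(c,u,v)*dep-c["t"])
def cloud(c,d):
    K=c["camera_matrix"];v,u=np.indices(d.shape);x=np.dstack([(u-K[0,2])/K[0,0],(v-K[1,2])/K[1,1]]);s=x
    for _ in range(20): s=x/(1+c["k1"]*(s**2).sum(2,keepdims=True))
    P=np.dstack([s*d[...,None],d]);return (P-c["t"])@c["R"]
def to(x,y,z,yaw):
    """TCP target pointing down, tool-y closing line at world yaw; prints tool-frame delta"""
    o=r.get_obs();R0=Ro.from_rotvec(o["orientation"])
    best=None
    for k in(0,np.pi):
        a=yaw+k;Y=np.array([np.cos(a),np.sin(a),0]);Z=np.array([0,0,-1.]);X=np.cross(Y,Z)
        rel=R0.inv()*Ro.from_matrix(np.c_[X,Y,Z])
        if best is None or rel.magnitude()<best.magnitude(): best=rel
    d=R0.inv().apply(np.array([x,y,z])-o["tcp_pos"])
    print("t",round(float(o["clock"]),2),"delta",np.round(d,4),"rot",np.round(best.as_rotvec(),4),"q7",np.round(o["joints"][6],2))
E
python3 - <<'E'
from h import *
p=cv2.imread("pics/top0.png")
cv2.imwrite("pics/c1.png",cv2.resize(p[125:215,200:310],None,fx=7,fy=6.6,interpolation=cv2.INTER_CUBIC)[:600])
q=cv2.imread("pics/scene0.png")
c=camera_info("top");d=np.load("pics/top0.npy");P=cloud(c,d)
for n,(u,v) in dict(bottle=(228,195),tin=(260,192),can=(290,188),matc=(160,205),panel=(350,203),benc=(200,240)).items(): print(n,P[v,u].round(3))
hsv=cv2.cvtColor(p,cv2.COLOR_BGR2HSV)
m=cv2.inRange(hsv,(45,120,60),(75,255,255));g=np.argwhere(m>0)
print("mat rect",cv2.minAreaRect(np.array([atz(c,u,v,.003)[:2] for v,u in g if u<200],np.float32)))
# panel by height
Z=P[...,2]
m=(abs(Z-.02)<.006)&(d>0);m[:, :300]=0;m[:,400:]=0;m[:140]=0;m[265:]=0
n,l,s,_=cv2.connectedComponentsWithStats(cv2.morphologyEx(m.astype(np.uint8),cv2.MORPH_OPEN,np.ones((3,3))))
k=1+s[1:,4].argmax();print("panel",s[k],cv2.minAreaRect(P[l==k][:,:2].astype(np.float32)))
for n,(u0,u1,v0,v1),h in(("bottle",(210,245,175,215),.154),("tin",(244,276,172,212),.074),("can",(274,308,168,208),.089)):
    S=P[v0:v1,u0:u1].reshape(-1,3);S=S[abs(S[:,2]-h)<.008]
    print(n,len(S),S.mean(0).round(4),cv2.minEnclosingCircle(S[:,:2].astype(np.float32)))
E
```

```text
bottle [0.485 0.09  0.148]
tin [ 0.498 -0.007  0.074]
can [ 0.509 -0.102  0.086]
matc [0.466 0.323 0.002]
panel [ 0.462 -0.301  0.024]
benc [0.349 0.191 0.002]
mat rect ((0.4686153531074524, 0.32393133640289307), (0.14818459749221802, 0.2973102033138275), 88.11373901367188)
panel [ 323  153   53  101 3653] ((0.46217983961105347, -0.30039581656455994), (0.15043161809444427, 0.3191753625869751), 83.42219543457031)
bottle 43 [0.4901 0.0913 0.1503] ((0.4890908896923065, 0.09211616218090057), 0.012828545644879341)
tin 335 [ 0.5013 -0.0067  0.072 ] ((0.5011065602302551, -0.006797726731747389), 0.034106891602277756)
can 310 [ 0.5128 -0.1063  0.0872] ((0.5124907493591309, -0.10605379194021225), 0.03173736110329628)
```

View pics/c1.png

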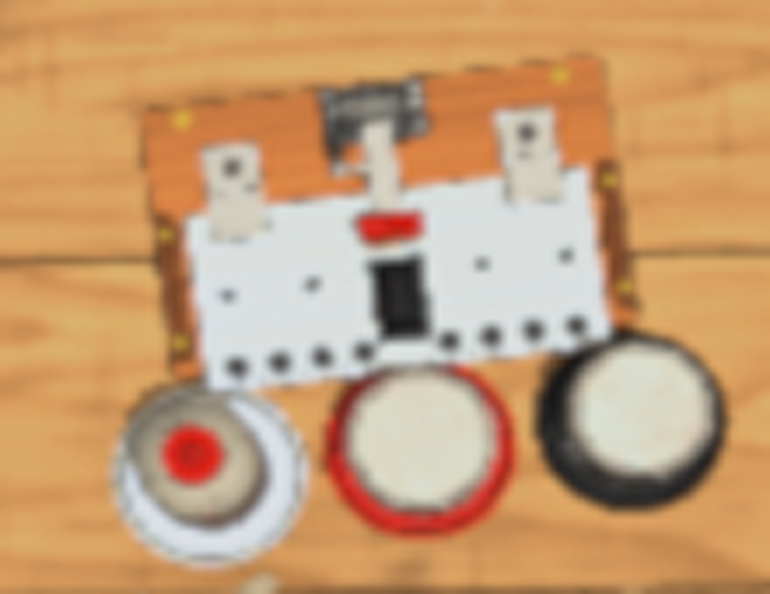

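The close crop confirms the choice. The bottle (red cap) is in the white saucer, the red tin in the red one and the black can in the black one. The template carries its black grip at crop (399,297), and the red finger grip is at (391,228). Next I compute the move to a viewpoint above the row.

```bash
python3 - <<'E'
from h import *
c=camera_info("top")
print("grip",atz(c,257,170,.05).round(4),"red",atz(c,255.9,159.5,.053).round(4))
to(.44,0,.33,1.689)
E
```

```text
grip [0.5716 0.0009 0.05  ] red [0.6055 0.0039 0.053 ]
t 0.1 delta [ 0.3953 -0.4814 -0.0262] rot [-0.0016  0.0004  0.3365] q7 -0.08
```

The rows are not in the units I measure in: shifts go in shares of 0.75 m and turns go in shares of pi rad. I convert before sending: -0.185 m / 0.75 = -0.2467, 0.15 m / 0.75 = 0.2.

Emit:
{"name": "inch_along", "arguments": {"plan": {"segments":[[0.04,-0.0493,-0.0027,0,0,0],[0.08,-0.0987,-0.0053,0,0,0],[0.12,-0.1467,-0.008,0,0,0],[0.16,-0.1973,-0.0107,0,0,0],[0.2,-0.2467,-0.0133,0,0,0]]}}}

```text
clock: 0.6
tcp_pos: [0.35, -0.3722, 0.3136]
orientation: [-3.06, -0.708, 0.001]
contact_force: [0.8, -0.9, 0.1]
grip_width: 0.0853
gripper_force: 0.0
```

Emit:
{"name": "inch_along", "arguments": {"plan": {"segments":[[0.04,-0.0493,-0.0027,0,0,0],[0.08,-0.0987,-0.0053,0,0,0],[0.12,-0.1467,-0.008,0,0,0],[0.16,-0.1973,-0.0107,0,0,0],[0.2,-0.2467,-0.0133,0,0,0]]}}}

```text
clock: 1.1
tcp_pos: [0.4033, -0.1403, 0.3239]
orientation: [3.061, 0.708, -0.0]
contact_force: [0.7, -0.0, 0.7]
grip_width: 0.0858
gripper_force: 0.0
```

Emit:
{"name": "inch_along", "arguments": {"plan": {"segments":[[0.04,-0.0493,-0.0027,0,0,0.035],[0.08,-0.0987,-0.0053,0,0,0.07],[0.1267,-0.148,-0.008,0,0,0.107],[0.1267,-0.148,-0.008,0,0,0.107],[0.1267,-0.148,-0.008,0,0,0.107]]}}}

```text
clock: 1.6
tcp_pos: [0.4402, 0.0007, 0.3298]
orientation: [-3.135, -0.193, 0.0]
contact_force: [-0.8, -0.5, -0.6]
grip_width: 0.0852
gripper_force: 0.0
```

```bash
python3 - <<'E'
from h import *
o=r.get_obs();c=camera_info("wrist");p,d=grab_frame("wrist");cv2.imwrite("pics/w1.png",cv2.resize(p,(800,600)));cv2.imwrite("pics/w1r.png",p);np.savez("pics/w1.npz",d=d,**c)
print(o["tcp_pos"],c["R"].round(3),(-c["R"].T@c["t"]).round(3))
to(.44,0,.33,1.689)
E
```

```text
[0.44015635 0.00068584 0.32977103] [[ 0.122 -0.992 -0.001]
 [-0.953 -0.118  0.28 ]
 [-0.278 -0.033 -0.96 ]] [0.51  0.01  0.401]
t 1.65 delta [ 0.0003 -0.001  -0.0004] rot [0.0002 0.0009 0.0026] q7 -1.63
```

View pics/w1.png

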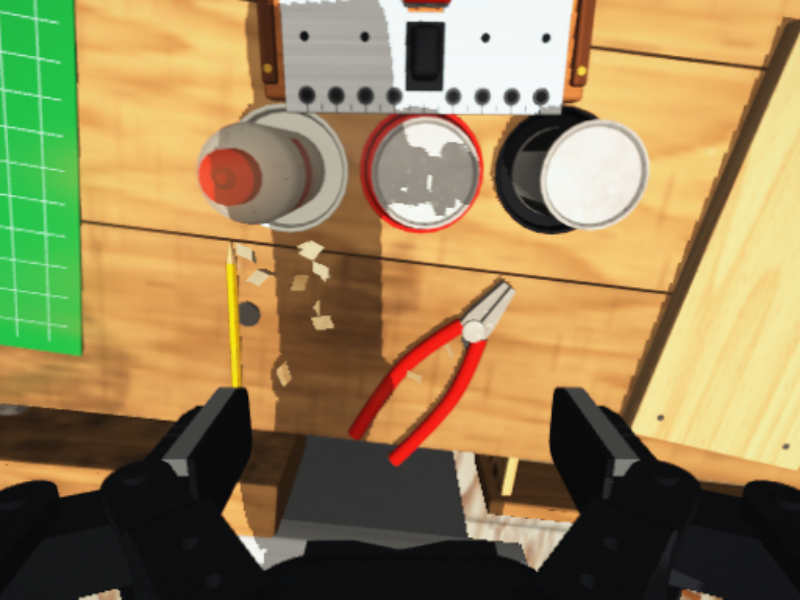

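The wrist view shows bottle, tin and can in the saucers: rim centres near (286,168), (422,171) and (557,171). The template's front corners are at (287,109) and (560,113), and its grip is at (425,55).

```bash
python3 - <<'E'
from h import *
z=np.load("pics/w1.npz");c=z;s=512/800
f=lambda u,v,h:atz(c,u*s,v*s,h).round(4)
print("sauc W",f(286,168,.014),"R",f(422,171,.014),"B",f(557,171,.014))
print("plate",f(287,109,.026),f(560,113,.026),"grip",f(426,54,.05),"redfrontlow",f(427,3,.046))
P=cloud(c,z["d"])
from scipy.optimize import least_squares
for n,h,rr,(u0,u1,v0,v1) in(("tin",.074,.034,(230,310,70,150)),("can",.089,.032,(330,420,70,150)),("cap",.154,None,(120,190,85,135)),("botbody",.09,.028,(120,215,70,150))):
    S=P[v0:v1,u0:u1].reshape(-1,3)
    if n=="botbody": S=S[(S[:,2]>.05)&(S[:,2]<.105)];
    else: S=S[abs(S[:,2]-h)<.005]
    S=S.astype(float)
    if n=="botbody":
        q=least_squares(lambda x:np.hypot(S[:,0]-x[0],S[:,1]-x[1])-rr,S[:,:2].mean(0)+[0.01,0.02],loss="soft_l1",f_scale=.001);print(n,len(S),q.x.round(4))
    else: print(n,len(S),S.mean(0).round(4),cv2.minEnclosingCircle(S[:,:2].astype(np.float32)))
to(.489,.092,.25,1.689)
E
```

```text
sauc W [0.4905 0.0923 0.014 ] R [ 0.5007 -0.0075  0.014 ] B [ 0.5127 -0.1062  0.014 ]
plate [0.5304 0.0912 0.026 ] [ 0.5508 -0.0964  0.026 ] grip [0.5721 0.0012 0.05  ] redfrontlow [0.6009 0.0044 0.046 ]
tin 3931 [ 0.5015 -0.0062  0.0725] ((0.5007174015045166, -0.00632654782384634), 0.034213513135910034)
can 3902 [ 0.5131 -0.106   0.0874] ((0.5124355554580688, -0.10605579614639282), 0.032460905611515045)
cap 541 [0.4896 0.0923 0.151 ] ((0.48931628465652466, 0.09294800460338593), 0.01260065846145153)
botbody 521 [0.4894 0.0933]
t 1.65 delta [ 0.0601 -0.0864  0.0795] rot [0.0002 0.0009 0.0026] q7 -1.63
```

Converted, 0.15 m / 0.75 = 0.2, -0.087 m / 0.75 = -0.116.

Emit:
{"name": "inch_along", "arguments": {"plan": {"segments":[[0.04,-0.0587,0.04,0,0,0],[0.08,-0.116,0.08,0,0,0],[0.08,-0.116,0.1067,0,0,0],[0.08,-0.116,0.16,0,0,0],[0.08,-0.116,0.2,0,0,0]]}}}

```text
clock: 2.15
tcp_pos: [0.4888, 0.0908, 0.1775]
orientation: [3.135, 0.185, -0.003]
contact_force: [-0.2, 0.1, -0.2]
grip_width: 0.0854
gripper_force: 0.0
```

Emit:
{"name": "inch_along", "arguments": {"plan": {"segments":[[0,0,0.0253,0,0,0],[0,0,0.0253,0,0,0]]}}}

```text
clock: 2.35
tcp_pos: [0.4876, 0.0899, 0.1581]
orientation: [3.134, 0.184, -0.01]
contact_force: [-1.3, -0.4, -0.7]
grip_width: 0.0855
gripper_force: 0.0
```

```bash
python3 - <<'E'
from h import *
to(.4893,.0928,.160,1.689)
E
```

```text
t 2.35 delta [ 0.002  -0.0027 -0.0019] rot [ 0.0017  0.0064 -0.0012] q7 -2.01
```

Emit:
{"name": "inch_along", "arguments": {"plan": {"segments":[[0,0,0,0,0,0],[0,0,0,0,0,0],[0,0,0,0,0,0],[0,0,0,0,0,0],[0,0,0,0,0,0]]}, "finger_gap": 0.03, "squeeze": 40}}

```text
clock: 2.85
tcp_pos: [0.4905, 0.0925, 0.1626]
orientation: [3.136, 0.186, 0.005]
contact_force: [-1.0, -1.8, 6.4]
grip_width: 0.0537
gripper_force: 42.3
```

Converted, -0.05 m / 0.75 = -0.0667, -0.03 m / 0.75 = -0.04.

Emit:
{"name": "inch_along", "arguments": {"plan": {"segments":[[0,0,-0.0133,0,0,0],[0,0,-0.04,0,0,0],[0,0,-0.0667,0,0,0],[0,0,-0.0667,0,0,0]]}}}

```text
clock: 3.25
tcp_pos: [0.4907, 0.0932, 0.2138]
orientation: [-3.135, -0.186, -0.008]
contact_force: [0.3, 0.4, -1.3]
grip_width: 0.0542
gripper_force: 43.2
```

```bash
python3 - <<'E'
from h import *
o=r.get_obs();p,d=grab_frame("wrist");cv2.imwrite("pics/w2.png",p)
print(o["contact_force"],o["grip_width"]);to(.37,.325,.21,1.60)
E
```

```text
[ 0.31484503  0.40645958 -1.31744827] 0.05418002443423694
t 3.3 delta [-0.0917 -0.2447  0.0021] rot [-0.0002 -0.0032  0.0893] q7 -1.96
```

View pics/w2.png

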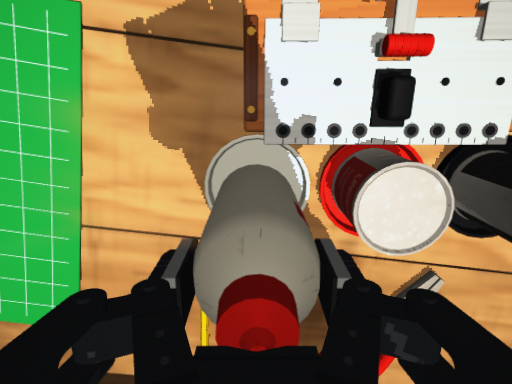

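The bottle is upright in the gripper and clear of the white saucer, whose rim is at (258,185).

Converted, -0.225 m / 0.75 = -0.3, -0.18 m / 0.75 = -0.24, 0.089 rad / 3.1416 = 0.0283.

Emit:
{"name": "inch_along", "arguments": {"plan": {"segments":[[-0.0227,-0.06,0,0,0,0.0095],[-0.0453,-0.12,0,0,0,0.0191],[-0.068,-0.18,0,0,0,0.0283],[-0.0907,-0.24,0,0,0,0.0283],[-0.1133,-0.3,0.0133,0,0,0.0283]]}}}

```text
clock: 3.8
tcp_pos: [0.3774, 0.3075, 0.201]
orientation: [-3.141, -0.046, -0.002]
contact_force: [0.5, 0.7, -1.9]
grip_width: 0.054
gripper_force: 43.3
```

Emit:
{"name": "inch_along", "arguments": {"plan": {"segments":[[-0.0067,-0.028,0.0133,0,0,0],[-0.0067,-0.028,0.0267,0,0,0],[-0.0067,-0.028,0.04,0,0,0],[-0.0067,-0.028,0.04,0,0,0]]}}}

```text
clock: 4.2
tcp_pos: [0.3725, 0.3245, 0.1689]
orientation: [3.138, 0.044, -0.004]
contact_force: [-0.7, -1.6, -1.4]
grip_width: 0.0542
gripper_force: 43.3
```

```bash
python3 - <<'E'
from h import *
to(.37,.325,.162,1.60);print(r.get_obs()["contact_force"],r.get_obs()["tcp_pos"])
E
```

```text
t 4.2 delta [-0.0024 -0.0006  0.0069] rot [ 0.0035  0.0028 -0.0012] q7 -2.66
[-0.74720163 -1.57374237 -1.38825772] [0.37247407 0.32452491 0.16887301]
```

Converted, 0.006 m / 0.75 = 0.008, 0.004 m / 0.75 = 0.0053.

Emit:
{"name": "inch_along", "arguments": {"plan": {"segments":[[0,0,0.0053,0,0,0],[0,0,0.008,0,0,0],[0,0,0.008,0,0,0]]}}}

```text
clock: 4.5
tcp_pos: [0.3731, 0.3263, 0.1649]
orientation: [3.141, 0.045, 0.0]
contact_force: [0.2, 0.5, -2.5]
grip_width: 0.0544
gripper_force: 43.3
```

Emit:
{"name": "inch_along", "arguments": {"plan": {"segments":[[0,0,0,0,0,0],[0,0,0,0,0,0],[0,0,0,0,0,0]]}, "finger_gap": 0.075}}

```text
clock: 4.8
tcp_pos: [0.3729, 0.3271, 0.1653]
orientation: [-3.141, -0.047, -0.001]
contact_force: [-0.1, -0.2, -0.2]
grip_width: 0.0745
gripper_force: 0.0
```

Emit:
{"name": "inch_along", "arguments": {"plan": {"segments":[[0,0,-0.04,0,0,0],[0,0,-0.0933,0,0,0],[0,0,-0.1333,0,0,0],[0,0,-0.1333,0,0,0]]}}}

```text
clock: 5.2
tcp_pos: [0.3741, 0.3289, 0.2692]
orientation: [-3.136, -0.047, -0.01]
contact_force: [0.6, 0.4, 0.2]
grip_width: 0.0749
gripper_force: 0.0
```

```bash
python3 - <<'E'
from h import *
p,d=grab_frame("scene");cv2.imwrite("pics/s1.png",cv2.resize(p[130:300,100:330],(690,510)));to(.5011,-.0065,.20,1.689)
E
```

```text
t 5.25 delta [0.1174 0.3381 0.0666] rot [-0.0026 -0.0042 -0.0886] q7 -2.56
```

View pics/s1.png

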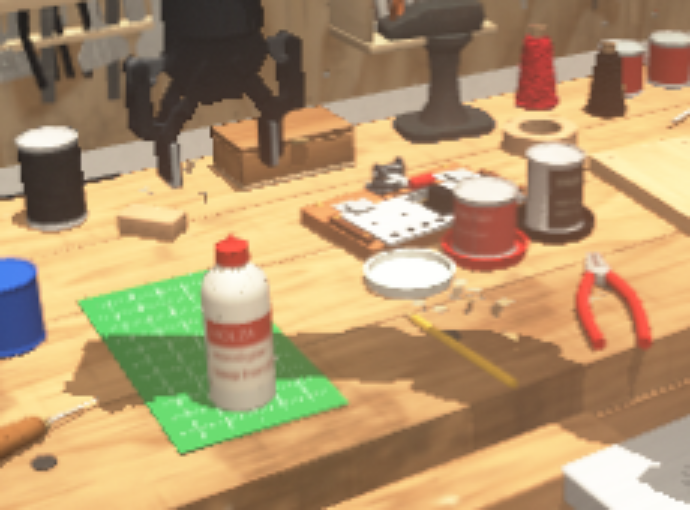

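The bottle stands upright on the mat at (240,330), and the saucer at (408,272) is empty. Next is the tin.

Converted, 0.22 m / 0.75 = 0.2933, 0.06 m / 0.75 = 0.08.

Emit:
{"name": "inch_along", "arguments": {"plan": {"segments":[[0.02,0.06,0,0,0,0],[0.04,0.12,0,0,0,0],[0.06,0.1733,0.0133,0,0,0],[0.08,0.2333,0.0267,0,0,0],[0.1,0.2933,0.04,0,0,0]]}, "finger_gap": 0.085}}

```text
clock: 5.75
tcp_pos: [0.4539, 0.1073, 0.2336]
orientation: [3.141, 0.048, -0.002]
contact_force: [0.5, 0.5, 1.3]
grip_width: 0.0849
gripper_force: 0.0
```

Emit:
{"name": "inch_along", "arguments": {"plan": {"segments":[[0.02,0.0573,0.0267,0,0,-0.0095],[0.04,0.1133,0.0533,0,0,-0.0191],[0.056,0.1573,0.08,0,0,-0.0277],[0.056,0.1573,0.08,0,0,-0.0277],[0.056,0.1573,0.08,0,0,-0.0277]]}}}

```text
clock: 6.25
tcp_pos: [0.4987, -0.008, 0.1734]
orientation: [-3.136, -0.18, 0.005]
contact_force: [-0.1, 0.2, -0.6]
grip_width: 0.085
gripper_force: 0.0
```

```bash
python3 - <<'E'
from h import *
to(.5011,-.0065,.095,1.689)
E
```

```text
t 6.25 delta [ 0.0028 -0.0011  0.0784] rot [-0.0006  0.0032 -0.0034] q7 -1.76
```

Converted, 0.078 m / 0.75 = 0.104, 0.06 m / 0.75 = 0.08.

Emit:
{"name": "inch_along", "arguments": {"plan": {"segments":[[0.0027,0,0.04,0,0,0],[0.0027,-0.0013,0.08,0,0,0],[0.0027,-0.0013,0.104,0,0,0],[0.0027,-0.0013,0.104,0,0,0]]}}}

```text
clock: 6.65
tcp_pos: [0.5007, -0.0029, 0.0958]
orientation: [-3.134, -0.191, 0.002]
contact_force: [-0.8, 1.2, -0.2]
grip_width: 0.085
gripper_force: 0.3
```

Emit:
{"name": "inch_along", "arguments": {"plan": {"segments":[[0,0,0,0,0,0],[0,0,0,0,0,0],[0,0,0,0,0,0],[0,0,0,0,0,0]]}, "finger_gap": 0.05, "squeeze": 40}}

```text
clock: 7.05
tcp_pos: [0.5017, -0.0058, 0.0976]
orientation: [-3.136, -0.184, -0.001]
contact_force: [-2.2, 1.3, 4.8]
grip_width: 0.0672
gripper_force: 45.0
```

Emit:
{"name": "inch_along", "arguments": {"plan": {"segments":[[0,0,-0.0267,0,0,0],[0,0,-0.08,0,0,0],[0,0,-0.1067,0,0,0],[0,0,-0.1067,0,0,0]]}}}

```text
clock: 7.45
tcp_pos: [0.5032, -0.0065, 0.1796]
orientation: [3.136, 0.182, 0.009]
contact_force: [0.4, 0.1, -2.8]
grip_width: 0.0671
gripper_force: 46.0
```

```bash
python3 - <<'E'
from h import *
to(.47,.325,.177,1.60)
E
```

```text
t 7.45 delta [ 0.0054 -0.3331  0.0023] rot [ 0.0007 -0.0056  0.0866] q7 -1.76
```

Converted, -0.24 m / 0.75 = -0.32, -0.192 m / 0.75 = -0.256.

Emit:
{"name": "inch_along", "arguments": {"plan": {"segments":[[0,-0.064,0,0,0,0],[0,-0.128,0,0,0,0],[0,-0.192,0,0,0,0],[0,-0.256,0,0,0,0],[0.0067,-0.32,0,0,0,0]]}}}

```text
clock: 7.95
tcp_pos: [0.4771, 0.2336, 0.1755]
orientation: [3.135, 0.183, -0.003]
contact_force: [0.8, 0.5, -1.4]
grip_width: 0.067
gripper_force: 46.1
```

Emit:
{"name": "inch_along", "arguments": {"plan": {"segments":[[0,-0.06,0.0133,0,0,0.0159],[0,-0.124,0.04,0,0,0.0277],[0,-0.124,0.08,0,0,0.0277],[0,-0.124,0.0933,0,0,0.0277],[0,-0.124,0.0933,0,0,0.0277]]}}}

```text
clock: 8.45
tcp_pos: [0.4666, 0.3226, 0.1043]
orientation: [3.137, 0.046, -0.007]
contact_force: [1.3, -0.9, -2.0]
grip_width: 0.0669
gripper_force: 46.2
```

```bash
python3 - <<'E'
from h import *
to(.47,.325,.098,1.60);print(r.get_obs()["contact_force"])
E
```

```text
t 8.45 delta [ 0.0035 -0.0023  0.0062] rot [ 0.0046  0.0044 -0.0002] q7 -2.54
[ 1.27119381 -0.8718791  -2.02672149]
```

Converted, 0.006 m / 0.75 = 0.008, 0.004 m / 0.75 = 0.0053.

Emit:
{"name": "inch_along", "arguments": {"plan": {"segments":[[0,0,0.0053,0,0,0],[0,0,0.008,0,0,0],[0,0,0.008,0,0,0]]}}}

```text
clock: 8.75
tcp_pos: [0.4685, 0.3243, 0.1016]
orientation: [-3.141, -0.044, -0.002]
contact_force: [0.5, 0.7, -2.4]
grip_width: 0.067
gripper_force: 46.2
```

Emit:
{"name": "inch_along", "arguments": {"plan": {"segments":[[0,0,0,0,0,0],[0,0,0,0,0,0],[0,0,0,0,0,0]]}, "finger_gap": 0.082}}

```text
clock: 9.05
tcp_pos: [0.468, 0.3253, 0.1015]
orientation: [-3.141, -0.047, -0.001]
contact_force: [-0.1, 0.4, 0.0]
grip_width: 0.0819
gripper_force: 0.0
```

Emit:
{"name": "inch_along", "arguments": {"plan": {"segments":[[0,0,-0.04,0,0,0],[0,0,-0.1067,0,0,0],[0,0,-0.16,0,0,0],[0,0,-0.16,0,0,0]]}, "finger_gap": 0.085}}

```text
clock: 9.45
tcp_pos: [0.47, 0.3275, 0.227]
orientation: [-3.135, -0.047, -0.014]
contact_force: [1.0, -0.1, -1.2]
grip_width: 0.0849
gripper_force: 0.0
```

```bash
python3 - <<'E'
from h import *
to(.5125,-.106,.19,1.689)
E
```

```text
t 9.45 delta [0.0293 0.4348 0.0346] rot [-0.0059 -0.0092 -0.0885] q7 -2.46
```

Converted, 0.24 m / 0.75 = 0.32, 0.192 m / 0.75 = 0.256.

Emit:
{"name": "inch_along", "arguments": {"plan": {"segments":[[0,0.064,0,0,0,0],[0.0067,0.128,0,0,0,0],[0.0133,0.192,0,0,0,0],[0.02,0.256,0,0,0,0],[0.024,0.32,0,0,0,0]]}}}

```text
clock: 9.95
tcp_pos: [0.4928, 0.0838, 0.2208]
orientation: [3.141, 0.047, 0.001]
contact_force: [1.1, -0.4, -0.2]
grip_width: 0.0851
gripper_force: 0.0
```

Emit:
{"name": "inch_along", "arguments": {"plan": {"segments":[[0.004,0.064,0.0133,0,0,-0.0095],[0.008,0.128,0.0267,0,0,-0.0191],[0.0133,0.192,0.04,0,0,-0.0277],[0.0147,0.2573,0.0533,0,0,-0.0277],[0.0147,0.2573,0.0533,0,0,-0.0277]]}}}

```text
clock: 10.45
tcp_pos: [0.5081, -0.1149, 0.1791]
orientation: [3.134, 0.166, -0.005]
contact_force: [-0.2, 0.2, -0.5]
grip_width: 0.0848
gripper_force: 0.0
```

Emit:
{"name": "inch_along", "arguments": {"plan": {"segments":[[0,0,0.0133,0,0,0],[0,0,0.0133,0,0,0]]}}}

```text
clock: 10.65
tcp_pos: [0.5089, -0.1054, 0.1696]
orientation: [-3.135, -0.186, 0.003]
contact_force: [-0.4, 0.9, -0.4]
grip_width: 0.0848
gripper_force: 0.0
```

```bash
python3 - <<'E'
from h import *
to(.5125,-.106,.105,1.689)
E
```

```text
t 10.65 delta [0.0036 0.0012 0.0646] rot [-0.0013  0.0018  0.0004] q7 -1.54
```

Converted, 0.065 m / 0.75 = 0.0867, 0.055 m / 0.75 = 0.0733.

Emit:
{"name": "inch_along", "arguments": {"plan": {"segments":[[0.004,0,0.04,0,0,0],[0.004,0,0.0733,0,0,0],[0.004,0,0.0867,0,0,0],[0.004,0,0.0867,0,0,0]]}}}

```text
clock: 11.05
tcp_pos: [0.5118, -0.1049, 0.1048]
orientation: [-3.135, -0.187, 0.004]
contact_force: [-0.6, 0.0, 0.6]
grip_width: 0.0847
gripper_force: 0.0
```

Emit:
{"name": "inch_along", "arguments": {"plan": {"segments":[[0,0,0,0,0,0],[0,0,0,0,0,0],[0,0,0,0,0,0],[0,0,0,0,0,0]]}, "finger_gap": 0.05, "squeeze": 45}}

```text
clock: 11.45
tcp_pos: [0.5135, -0.1063, 0.1073]
orientation: [3.136, 0.184, 0.004]
contact_force: [-1.0, 2.0, 6.9]
grip_width: 0.0633
gripper_force: 49.1
```

Emit:
{"name": "inch_along", "arguments": {"plan": {"segments":[[0,0,-0.0267,0,0,0],[0,0,-0.08,0,0,0],[0,0,-0.12,0,0,0],[0,0,-0.12,0,0,0]]}}}

```text
clock: 11.85
tcp_pos: [0.5148, -0.1069, 0.2]
orientation: [3.134, 0.182, 0.012]
contact_force: [0.5, -0.1, -2.6]
grip_width: 0.0631
gripper_force: 50.3
```

```bash
python3 - <<'E'
from h import *
to(.57,.325,.17,1.65)
E
```

```text
t 11.85 delta [ 0.1048 -0.4226  0.0298] rot [ 0.0021 -0.0075  0.0371] q7 -1.52
```

Converted, -0.235 m / 0.75 = -0.3133, -0.188 m / 0.75 = -0.2507.

Emit:
{"name": "inch_along", "arguments": {"plan": {"segments":[[0.016,-0.0627,0,0,0,0],[0.032,-0.1253,0,0,0,0],[0.048,-0.188,0,0,0,0],[0.064,-0.2507,0,0,0,0],[0.08,-0.3133,0,0,0,0]]}}}

```text
clock: 12.35
tcp_pos: [0.544, 0.1352, 0.1947]
orientation: [3.136, 0.183, -0.003]
contact_force: [1.2, -0.3, -3.2]
grip_width: 0.063
gripper_force: 50.5
```

Emit:
{"name": "inch_along", "arguments": {"plan": {"segments":[[0.016,-0.0627,0,0,0,0],[0.032,-0.1253,0,0,0,0],[0.048,-0.188,0.0133,0,0,0],[0.06,-0.2507,0.04,0,0,0],[0.06,-0.2507,0.08,0,0,0]]}}}

```text
clock: 12.85
tcp_pos: [0.5659, 0.3357, 0.1362]
orientation: [-3.127, -0.196, -0.004]
contact_force: [-0.3, 0.3, -3.2]
grip_width: 0.0631
gripper_force: 50.7
```

Emit:
{"name": "inch_along", "arguments": {"plan": {"segments":[[0,0,0.0133,0,0,0],[0,0,0.0333,0,0,0],[0,0,0.0333,0,0,0]]}}}

```text
clock: 13.15
tcp_pos: [0.567, 0.3235, 0.1086]
orientation: [3.133, 0.18, -0.005]
contact_force: [-0.6, -0.7, -2.9]
grip_width: 0.0631
gripper_force: 50.5
```

```bash
python3 - <<'E'
from h import *
to(.57,.325,.107,1.65);print(r.get_obs()["contact_force"])
E
```

```text
t 13.15 delta [ 0.0032 -0.0012  0.0016] rot [0.0028 0.0032 0.0358] q7 -2.31
[-0.59980051 -0.69952575 -2.93448064]
```

Now release, then view the finger from above.

Emit:
{"name": "inch_along", "arguments": {"plan": {"segments":[[0,0,0.004,0,0,0],[0,0,0.004,0,0,0],[0,0,0.004,0,0,0]]}}}

```text
clock: 13.45
tcp_pos: [0.5682, 0.3257, 0.109]
orientation: [-3.136, -0.182, -0.002]
contact_force: [-0.5, -0.8, -2.9]
grip_width: 0.0632
gripper_force: 50.5
```

Emit:
{"name": "inch_along", "arguments": {"plan": {"segments":[[0,0,0,0,0,0],[0,0,0,0,0,0],[0,0,0,0,0,0]]}, "finger_gap": 0.08}}

```text
clock: 13.75
tcp_pos: [0.568, 0.3261, 0.1087]
orientation: [-3.136, -0.183, -0.002]
contact_force: [-0.7, -0.3, -0.0]
grip_width: 0.0797
gripper_force: 0.0
```

Emit:
{"name": "inch_along", "arguments": {"plan": {"segments":[[0,0,-0.0533,0,0,0],[0,0,-0.12,0,0,0],[0,0,-0.16,0,0,0],[0,0,-0.16,0,0,0]]}, "finger_gap": 0.085}}

```text
clock: 14.15
tcp_pos: [0.5697, 0.3277, 0.234]
orientation: [-3.131, -0.183, -0.014]
contact_force: [-0.2, 0.1, 0.1]
grip_width: 0.0851
gripper_force: 0.0
```

```bash
python3 - <<'E'
from h import *
to(.53,.0,.26,1.683)
E
```

```text
t 14.15 delta [-0.0774  0.3208 -0.0282] rot [-0.0045 -0.009   0.0045] q7 -2.26
```

Converted, 0.234 m / 0.75 = 0.312, 0.188 m / 0.75 = 0.2507.

Emit:
{"name": "inch_along", "arguments": {"plan": {"segments":[[-0.0133,0.0627,0,0,0,0],[-0.0267,0.1253,-0.0133,0,0,0],[-0.0467,0.188,-0.0267,0,0,0],[-0.06,0.2507,-0.04,0,0,0],[-0.08,0.312,-0.0533,0,0,0]]}, "finger_gap": 0.05}}

```text
clock: 14.65
tcp_pos: [0.5349, 0.0843, 0.2678]
orientation: [3.136, 0.183, -0.0]
contact_force: [0.6, 0.2, 0.4]
grip_width: 0.0499
gripper_force: 0.0
```

Emit:
{"name": "inch_along", "arguments": {"plan": {"segments":[[-0.0133,0.06,-0.0133,0,0,0],[-0.0213,0.116,-0.0133,0,0,0],[-0.0213,0.116,-0.0133,0,0,0],[-0.0213,0.116,-0.0133,0,0,0]]}}}

```text
clock: 15.05
tcp_pos: [0.5292, -0.003, 0.2775]
orientation: [3.136, 0.179, -0.001]
contact_force: [-0.5, 1.2, -0.7]
grip_width: 0.05
gripper_force: 0.0
```

```bash
python3 - <<'E'
from h import *
o=r.get_obs();c=camera_info("wrist");p,d=grab_frame("wrist");cv2.imwrite("pics/w3.png",cv2.resize(p,(800,600)));np.savez("pics/w3.npz",d=d,**c)
print(o["tcp_pos"])
p,d=grab_frame("top");cv2.imwrite("pics/top1.png",p);np.save("pics/top1.npy",d)
to(.605,.004,.2,1.683)
E
```

```text
[ 0.5292102  -0.00296086  0.27753812]
t 15.15 delta [0.0756 0.0045 0.0776] rot [-0.0007  0.0003  0.0063] q7 -1.68
```

View pics/w3.png

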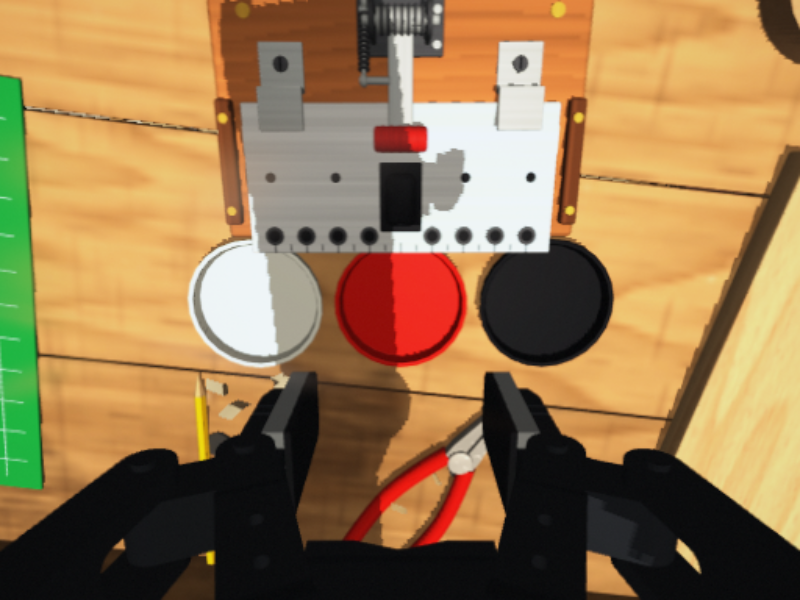

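The view shows the empty saucers at (255,302), (400,303) and (546,301). The red barrel is at (400,139) and the grip spans (380–421, 163–231). The plate's front edge runs (259,252) to (550,251) and its rear edge is at y≈102.

```bash
python3 - <<'E'
from h import *
z=np.load("pics/w3.npz");c=z;s=512/800
f=lambda u,v,h:atz(c,u*s,v*s,h).round(4)
print("sauc W",f(255,302,.014),"R",f(400,303,.014),"B",f(546,301,.014))
a,b,e,g=f(259,252,.026),f(550,251,.026),f(242,103,.026),f(560,101,.026)
print("plate",a,b,e,g,"centre",(a+b+e+g)/4,"L",np.linalg.norm(a-b),np.linalg.norm(a-e))
print("red",f(400,139,.049));P=cloud(c,z["d"])
S=P[95:155,235:280].reshape(-1,3)
G=S[(S[:,2]>.046)&(S[:,2]<.056)];
img=cv2.imread("pics/w3.png");img=cv2.resize(img,(512,384));hsv=cv2.cvtColor(img,cv2.COLOR_BGR2HSV)
m=(cv2.inRange(hsv,(0,150,80),(8,255,255))>0);m[:75]=0;m[102:]=0;m[:,:235]=0;m[:,280:]=0
Q=P[m];Q=Q[Q[:,2]>.03];print("redcloud",len(Q),Q.min(0).round(4),Q.max(0).round(4),np.median(Q,0).round(4))
m=(img.max(2)<60);m[:100]=0;m[152:]=0;m[:,:238]=0;m[:,:240]=0;m[:,272:]=0
Q=P[m];Q=Q[Q[:,2]>.046];print("gripcloud",len(Q),Q.min(0).round(4),Q.max(0).round(4),cv2.minAreaRect(Q[:,:2].astype(np.float32)))
# panel from top1
c=camera_info("top");d=np.load("pics/top1.npy");P=cloud(c,d);p=cv2.imread("pics/top1.png")
cv2.imwrite("pics/c2.png",cv2.resize(p[140:265,310:390],None,fx=4.8,fy=4.8,interpolation=cv2.INTER_CUBIC))
E
```

```text
sauc W [0.4915 0.0936 0.014 ] R [ 0.5021 -0.0055  0.014 ] B [ 0.5148 -0.1049  0.014 ]
plate [0.5293 0.089  0.026 ] [ 0.5511 -0.097   0.026 ] [0.6176 0.1018 0.026 ] [ 0.6399 -0.085   0.026 ] centre [0.584475 0.0022   0.026   ] L 0.18727316946108433 0.08922292306352672
red [0.6077 0.0065 0.049 ]
redcloud 516 [ 0.5995 -0.0078  0.0477] [0.6157 0.0209 0.3486] [0.608  0.0063 0.053 ]
gripcloud 623 [ 0.5592 -0.0069  0.0465] [0.5995 0.0121 0.3486] ((0.5795519351959229, 0.0032502179965376854), (0.040056806057691574, 0.016596157103776932), 6.287404537200928)
```

View pics/c2.png

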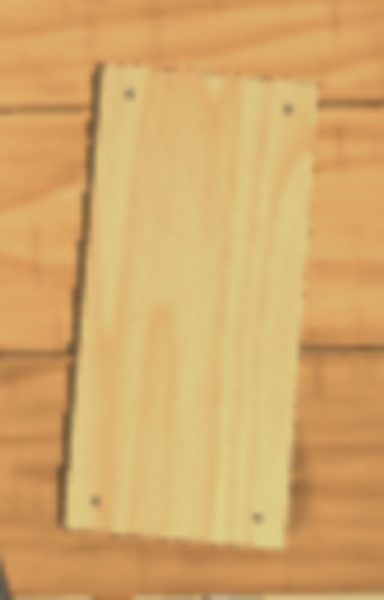

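```bash
python3 - <<'E'
from h import *
c=camera_info("top");f=lambda u,v:atz(c,310+u/4.8-.4,140+v/4.8-.4,.02)
C=[f(*q) for q in((104,66),(317,86),(285,549),(66,527))];H=[f(*q) for q in((129,93),(288,109),(257,518),(95,501))]
for Q in(C,H):
    Q=np.array(Q);m=Q.mean(0);v=(Q[0]+Q[1]-Q[2]-Q[3])/2;print(m.round(4),np.linalg.norm(v).round(3),np.degrees(np.arctan2(v[1],v[0])).round(2),np.linalg.norm(Q[0]-Q[1]).round(3))
to(.608,.0058,.15,1.689);to(.608,.0058,.105,1.689)
E
```

```text
[ 0.4615 -0.3009  0.02  ] 0.316 -6.33 0.147
[ 0.4624 -0.3005  0.02  ] 0.28 -6.54 0.109
t 15.15 delta [0.0789 0.0031 0.1276] rot [-0.0007  0.0003  0.0003] q7 -1.68
t 15.15 delta [0.0789 0.0031 0.1726] rot [-0.0007  0.0003  0.0003] q7 -1.68
```

The panel's visible edges measure about 316×147 mm at −6.4°, against the stated 334×182 mm. The stated numbers match its bounding box when turned, and corners and holes agree on a centre of (0.462, −0.3007). Now the finger.

Converted, 0.128 m / 0.75 = 0.1707, 0.003 m / 0.75 = 0.004.

Emit:
{"name": "inch_along", "arguments": {"plan": {"segments":[[0.0467,0.0027,0.04,0,0,0],[0.0933,0.004,0.08,0,0,0],[0.1053,0.004,0.12,0,0,0],[0.1053,0.004,0.1467,0,0,0],[0.1053,0.004,0.1707,0,0,0]]}}}

```text
clock: 15.65
tcp_pos: [0.6081, 0.0069, 0.1478]
orientation: [-3.135, -0.188, 0.003]
contact_force: [0.3, -0.2, -0.5]
grip_width: 0.0499
gripper_force: 0.0
```

Emit:
{"name": "inch_along", "arguments": {"plan": {"segments":[[0,0,0,0,0,0],[0,0,0,0,0,0]]}}}

```text
clock: 15.85
tcp_pos: [0.6083, 0.0059, 0.1499]
orientation: [-3.135, -0.187, 0.001]
contact_force: [0.9, 0.3, 0.1]
grip_width: 0.0499
gripper_force: 0.0
```

```bash
python3 - <<'E'
from h import *
to(.608,.0058,.105,1.689)
E
```

```text
t 15.85 delta [-0.0003  0.0001  0.0449] rot [-0.0007  0.0006  0.0007] q7 -1.75
```

Converted, 0.045 m / 0.75 = 0.06, 0.035 m / 0.75 = 0.0467.

Emit:
{"name": "inch_along", "arguments": {"plan": {"segments":[[0,0,0.0267,0,0,0],[0,0,0.0467,0,0,0],[0,0,0.06,0,0,0],[0,0,0.06,0,0,0]]}}}

```text
clock: 16.25
tcp_pos: [0.6075, 0.0045, 0.1038]
orientation: [-3.136, -0.184, 0.003]
contact_force: [0.2, -0.6, 0.4]
grip_width: 0.0501
gripper_force: 0.0
```

Emit:
{"name": "inch_along", "arguments": {"plan": {"segments":[[0,0,0,0,0,0],[0,0,0,0,0,0],[0,0,0,0,0,0],[0,0,0,0,0,0]]}, "finger_gap": 0.015, "squeeze": 20}}

```text
clock: 16.65
tcp_pos: [0.6085, 0.0054, 0.1056]
orientation: [-3.135, -0.184, -0.001]
contact_force: [-2.5, 4.4, 5.2]
grip_width: 0.0296
gripper_force: 22.6
```

```bash
python3 - <<'E'
from h import *
p,d=grab_frame("wrist");cv2.imwrite("pics/w4.png",p)
E
```

```text
(no output)
```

View pics/w4.png

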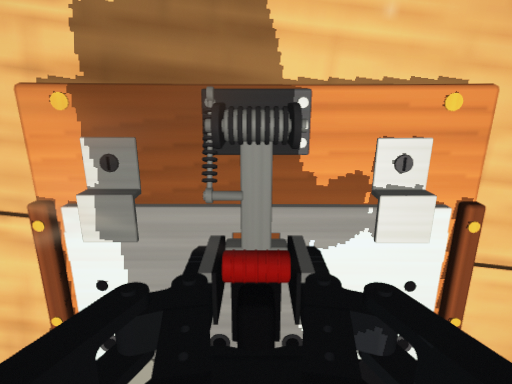

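The barrel (255,265) sits between the pads. Now swing it along the hinge arc.

Converted, -0.036 m / 0.75 = -0.048, -0.03 m / 0.75 = -0.04.

Emit:
{"name": "inch_along", "arguments": {"plan": {"segments":[[0.0013,0,-0.0107,0,0,0],[0.0047,0,-0.0207,0,0,0],[0.0093,0,-0.0307,0,0,0],[0.0147,0,-0.04,0,0,0],[0.0213,0,-0.048,0,0,0]]}}}

```text
clock: 17.2
tcp_pos: [0.6231, 0.0071, 0.1407]
orientation: [-3.135, -0.185, 0.005]
contact_force: [-2.4, 5.9, -4.4]
grip_width: 0.0295
gripper_force: 20.2
```

Emit:
{"name": "inch_along", "arguments": {"plan": {"segments":[[0.008,0,-0.0073,0,0,0],[0.0173,0,-0.0133,0,0,0],[0.0267,0,-0.0187,0,0,0],[0.04,0,-0.0233,0,0,0],[0.04,0,-0.0233,0,0,0]]}}}

```text
clock: 17.7
tcp_pos: [0.6546, 0.0107, 0.1592]
orientation: [-3.135, -0.184, -0.001]
contact_force: [-3.1, 4.8, 4.6]
grip_width: 0.0295
gripper_force: 21.0
```

Emit:
{"name": "inch_along", "arguments": {"plan": {"segments":[[0,0,0,0,0,0],[0,0,0,0,0,0],[0,0,0,0,0,0]]}, "finger_gap": 0.05}}

```text
clock: 18.0
tcp_pos: [0.654, 0.0084, 0.1584]
orientation: [3.135, 0.181, 0.0]
contact_force: [0.2, 0.4, 0.9]
grip_width: 0.0499
gripper_force: 0.0
```

```bash
python3 - <<'E'
from h import *
p,d=grab_frame("wrist");cv2.imwrite("pics/w5.png",p)
E
```

View pics/w5.png

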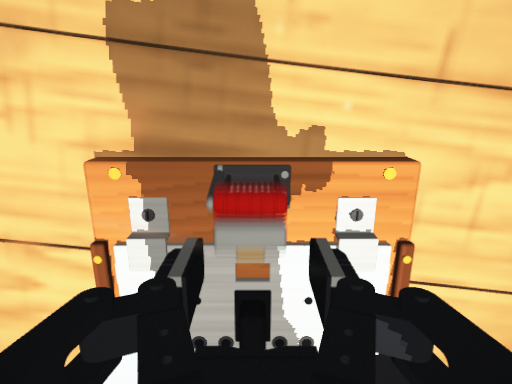

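The finger is open: its red barrel (250,200) now lies back over the hinge and the plate window is clear. Next is the template grip.

The rows are not in the units I measure in: shifts go in shares of 0.75 m and turns go in shares of pi rad. I convert before sending: -0.08 m / 0.75 = -0.1067, -0.04 m / 0.75 = -0.0533.

Emit:
{"name": "inch_along", "arguments": {"plan": {"segments":[[-0.0533,0,0,0,0,0],[-0.1067,0,0,0,0,0],[-0.1067,0,0.0133,0,0,0],[-0.1067,0,0.0133,0,0,0]]}, "finger_gap": 0.04}}

```text
clock: 18.45
tcp_pos: [0.5736, -0.0003, 0.1477]
orientation: [3.136, 0.183, -0.002]
contact_force: [-0.1, 0.2, 0.7]
grip_width: 0.0402
gripper_force: 0.0
```

```bash
python3 - <<'E'
from h import *
to(.5746,.001,.103,1.689)
p,d=grab_frame("wrist");c=camera_info("wrist");P=cloud(c,d)
m=p.max(2)<60
S=P[m&(abs(P[...,2]-.05)<.003)];S=S[(abs(S[:,0]-.575)<.03)&(abs(S[:,1])<.03)]
print(len(S),cv2.minAreaRect(S[:,:2].astype(np.float32)))
E
```

```text
t 18.45 delta [ 0.0012 -0.0012  0.0447] rot [ 0.0006  0.0015 -0.0019] q7 -1.76
1478 ((0.5765359997749329, 0.002707015722990036), (0.02893993631005287, 0.01761328987777233), 5.651067733764648)
```

Converted, 0.044 m / 0.75 = 0.0587, 0.035 m / 0.75 = 0.0467.

Emit:
{"name": "inch_along", "arguments": {"plan": {"segments":[[0.0033,-0.0033,0.0267,0,0,0],[0.0033,-0.0033,0.0467,0,0,0],[0.0033,-0.0033,0.0587,0,0,0],[0.0033,-0.0033,0.0587,0,0,0]]}}}

```text
clock: 18.9
tcp_pos: [0.5762, 0.0031, 0.1028]
orientation: [-3.136, -0.183, 0.004]
contact_force: [0.4, 0.1, 0.1]
grip_width: 0.0402
gripper_force: 0.0
```

Emit:
{"name": "inch_along", "arguments": {"plan": {"segments":[[0,0,0,0,0,0],[0,0,0,0,0,0],[0,0,0,0,0,0]]}, "finger_gap": 0.0, "squeeze": 60}}

```text
clock: 19.2
tcp_pos: [0.5771, 0.0032, 0.1051]
orientation: [3.136, 0.183, 0.002]
contact_force: [-0.3, -0.4, 1.5]
grip_width: 0.0168
gripper_force: 60.6
```

Emit:
{"name": "inch_along", "arguments": {"plan": {"segments":[[-0.008,0,-0.0007,0,0,0],[-0.016,0,-0.0013,0,0,0],[-0.024,0,-0.0013,0,0,0],[-0.032,0,-0.0013,0,0,0],[-0.04,0,-0.0013,0,0,0]]}}}

```text
clock: 19.7
tcp_pos: [0.5462, -0.0004, 0.1054]
orientation: [3.136, 0.183, -0.0]
contact_force: [-0.1, 0.0, -1.9]
grip_width: 0.0167
gripper_force: 60.2
```

Emit:
{"name": "inch_along", "arguments": {"plan": {"segments":[[0,0,-0.0013,0,0,0],[0,0,-0.0013,0,0,0]]}}}

```text
clock: 19.9
tcp_pos: [0.547, -0.0003, 0.1066]
orientation: [-3.136, -0.183, -0.001]
contact_force: [-0.2, 0.5, -2.1]
grip_width: 0.0163
gripper_force: 60.2
```

The template is drawn out 30 mm. Now lift it and carry it to the panel.

Converted, -0.1 m / 0.75 = -0.1333, -0.01 m / 0.75 = -0.0133.

Emit:
{"name": "inch_along", "arguments": {"plan": {"segments":[[-0.0067,0,-0.0267,0,0,0],[-0.0133,0,-0.08,0,0,0],[-0.02,0,-0.1333,0,0,0],[-0.02,0,-0.1333,0,0,0]]}}}

```text
clock: 20.3
tcp_pos: [0.5349, -0.0016, 0.2116]
orientation: [3.136, 0.183, 0.015]
contact_force: [1.1, 0.1, -1.7]
grip_width: 0.0168
gripper_force: 60.3
```

```bash
python3 - <<'E'
from h import *
to(.4609,-.3106,.2,-.112)
p,d=grab_frame("wrist");cv2.imwrite("pics/w6.png",p)
E
```

```text
t 20.3 delta [-0.1095  0.2983  0.0108] rot [ 0.0071 -0.0075 -1.3422] q7 -1.72
```

View pics/w6.png

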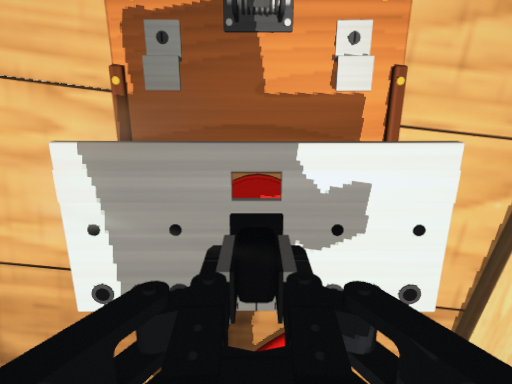

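The template hangs level in the gripper, clear of the hooks, with its edges parallel to the image.

Converted, 0.22 m / 0.75 = 0.2933, 0.18 m / 0.75 = 0.24, -0.14 rad / 3.1416 = -0.0446.

Emit:
{"name": "inch_along", "arguments": {"plan": {"segments":[[-0.02,0.06,0,0,0,-0.0446],[-0.04,0.12,0,0,0,-0.0891],[-0.06,0.18,0,0,0,-0.1337],[-0.08,0.24,0,0,0,-0.1783],[-0.1067,0.2933,0,0,0,-0.2228]]}}}

```text
clock: 20.85
tcp_pos: [0.4782, -0.2307, 0.2052]
orientation: [-2.881, -1.25, 0.0]
contact_force: [-0.2, 0.0, -1.8]
grip_width: 0.0163
gripper_force: 60.2
```

Emit:
{"name": "inch_along", "arguments": {"plan": {"segments":[[0,0,0,0,0,-0.0446],[0,0,0,0,0,-0.0891],[0,0,0,0,0,-0.1337],[0,0,0,0,0,-0.1783],[0,0,0,0,0,-0.2044]]}}}

```text
clock: 21.35
tcp_pos: [0.4782, -0.2288, 0.205]
orientation: [-2.339, -2.094, 0.001]
contact_force: [-0.4, -0.1, -1.7]
grip_width: 0.0166
gripper_force: 60.2
```

Emit:
{"name": "inch_along", "arguments": {"plan": {"segments":[[0,0,0,0,0,0],[0,0,0,0,0,0]]}}}

```text
clock: 21.55
tcp_pos: [0.4784, -0.2287, 0.2055]
orientation: [-2.348, -2.086, 0.0]
contact_force: [0.1, 0.1, -1.8]
grip_width: 0.0167
gripper_force: 60.2
```

```bash
python3 - <<'E'
from h import *
to(.4609,-.3106,.105,-.112)
E
```

```text
t 21.55 delta [-0.0834 -0.0076  0.1004] rot [-0.0012 -0.0008 -0.0061] q7 -0.06
```

Converted, 0.085 m / 0.75 = 0.1133, -0.083 m / 0.75 = -0.1107, -0.006 rad / 3.1416 = -0.0019.

Emit:
{"name": "inch_along", "arguments": {"plan": {"segments":[[-0.056,-0.0053,0.0267,0,0,-0.0019],[-0.1107,-0.01,0.0533,0,0,-0.0019],[-0.1107,-0.01,0.0867,0,0,-0.0019],[-0.1107,-0.01,0.1133,0,0,-0.0019],[-0.1107,-0.01,0.1133,0,0,-0.0019]]}}}

```text
clock: 22.05
tcp_pos: [0.4598, -0.3097, 0.1185]
orientation: [-2.338, -2.091, 0.003]
contact_force: [-0.4, 1.0, -2.8]
grip_width: 0.0166
gripper_force: 60.0
```

Emit:
{"name": "inch_along", "arguments": {"plan": {"segments":[[0,0,0,0,0,0],[0,0,0,0,0,0]]}}}

```text
clock: 22.25
tcp_pos: [0.4626, -0.3103, 0.1225]
orientation: [2.338, 2.095, 0.001]
contact_force: [-0.1, 0.5, -2.0]
grip_width: 0.0166
gripper_force: 60.0
```

```bash
python3 - <<'E'
from h import *
to(.4609,-.3106,.105,-.112)
c=camera_info("wrist");p,d=grab_frame("wrist");cv2.imwrite("pics/w7.png",cv2.resize(p,(800,600)));np.savez("pics/w7.npz",d=d,**c)
p,d=grab_frame("top");cv2.imwrite("pics/t7.png",p)
E
```

```text
t 22.25 delta [-0.0005 -0.0017  0.0175] rot [0.0018 0.0007 0.0025] q7 0.03
```

View pics/w7.png

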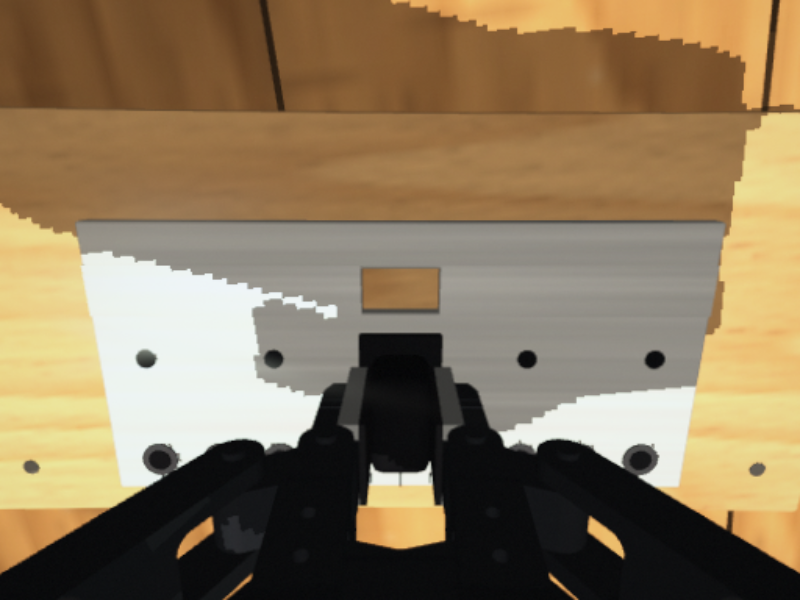

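The plate is squarely above the panel. Panel far edge is at y≈109, near edge at y≈510, and near holes at (31,466) and (757,469). Plate corners are (78,222), (723,222), (122,486) and (680,486).

```bash
python3 - <<'E'
from h import *
c=np.load("pics/w7.npz");s=512/800
f=lambda u,v,h:atz(c,u*s,v*s,h)[:2]
P=cloud(c,c["d"]);print("depth z plate",np.median(P[150:200,90:150,2]),"panel",np.median(P[80:130,100:300,2]))
zp=float(np.median(P[150:200,90:150,2]))
A=np.array([f(78,222,zp),f(723,222,zp),f(122,486,zp-.0),f(680,486,zp)])
print("plate centre",A.mean(0).round(4),np.linalg.norm(A[0]-A[1]),np.linalg.norm(A[0]-A[2]))
v=A[1]-A[0]+A[3]-A[2];print("ang",np.degrees(np.arctan2(v[1],v[0])))
L=np.array([f(300,109,.02),f(400,109.5,.02),f(300,510,.02),f(400,510,.02)]);H=np.array([f(31,466,.02),f(757,469,.02)])
print("panel edges mid",L.round(4),np.linalg.norm(L[1]-L[3]),"holes",H.round(4),np.linalg.norm(H[0]-H[1]))
u=(H[1]-H[0])/np.linalg.norm(H[1]-H[0]);n=np.array([-u[1],u[0]]);print("ang",np.degrees(np.arctan2(u[1],u[0])))
C=u*(H.mean(0)@u)+n*(L.mean(0)@n);print("panel centre",C.round(4),"err along u,n",((A.mean(0)-C)@u).round(4),((A.mean(0)-C)@n).round(4))
E
```

```text
depth z plate 0.044272522818041754 panel 0.021040509128697787
plate centre [ 0.4633 -0.3026] 0.18737779724852507 0.0890984774133707
ang -6.3755494120587874
panel edges mid [[ 0.4397 -0.2219]
 [ 0.4715 -0.2255]
 [ 0.4148 -0.3716]
 [ 0.4548 -0.3763]] 0.1516899292003704 holes [[ 0.3154 -0.3392]
 [ 0.5951 -0.372 ]] 0.2816724758150372
ang -6.696830666467716
panel centre [ 0.4617 -0.3008] err along u,n 0.0018 -0.0017
```

Converted, 0.016 m / 0.75 = 0.0213, -0.002 m / 0.75 = -0.0027.

Emit:
{"name": "inch_along", "arguments": {"plan": {"segments":[[0.0027,-0.0027,0.0067,0,0,0],[0.0027,-0.0027,0.0133,0,0,0],[0.0027,-0.0027,0.0187,0,0,0],[0.0027,-0.0027,0.0213,0,0,0],[0.0027,-0.0027,0.0213,0,0,0]]}}}

```text
clock: 22.85
tcp_pos: [0.4598, -0.3081, 0.1052]
orientation: [-2.34, -2.096, 0.0]
contact_force: [-0.2, 0.5, -2.5]
grip_width: 0.0164
gripper_force: 60.2
```

Emit:
{"name": "inch_along", "arguments": {"plan": {"segments":[[0,0,0.0013,0,0,0],[0,0,0.0013,0,0,0],[0,0,0.0013,0,0,0]]}}}

```text
clock: 23.15
tcp_pos: [0.46, -0.3082, 0.105]
orientation: [2.34, 2.096, -0.001]
contact_force: [-3.0, 1.0, 6.3]
grip_width: 0.0164
gripper_force: 61.3
```

Emit:
{"name": "inch_along", "arguments": {"plan": {"segments":[[0,0,0.0027,0,0,0],[0,0,0.0027,0,0,0],[0,0,0.0027,0,0,0]]}}}

```text
clock: 23.45
tcp_pos: [0.46, -0.3081, 0.105]
orientation: [2.339, 2.096, -0.002]
contact_force: [-8.9, 5.0, 26.9]
grip_width: 0.0163
gripper_force: 64.1
```

Converted, -0.003 m / 0.75 = -0.004.

Emit:
{"name": "inch_along", "arguments": {"plan": {"segments":[[0,0,-0.004,0,0,0],[0,0,-0.004,0,0,0]]}}}

```text
clock: 23.65
tcp_pos: [0.4602, -0.3083, 0.1058]
orientation: [2.339, 2.096, 0.001]
contact_force: [0.2, -0.6, -2.2]
grip_width: 0.0167
gripper_force: 60.2
```

Emit:
{"name": "inch_along", "arguments": {"plan": {"segments":[[0,0,0,0,0,0],[0,0,0,0,0,0]]}, "finger_gap": 0.04}}

```text
clock: 23.85
tcp_pos: [0.46, -0.3082, 0.1052]
orientation: [-2.34, -2.096, -0.0]
contact_force: [-0.2, 0.2, -0.0]
grip_width: 0.04
gripper_force: 0.0
```

Emit:
{"name": "inch_along", "arguments": {"plan": {"segments":[[0,0,-0.0267,0,0,0],[0,0,-0.08,0,0,0],[0,0,-0.1467,0,0,0],[0,0,-0.2,0,0,0],[0,0,-0.2,0,0,0]]}}}

```text
clock: 24.35
tcp_pos: [0.4628, -0.3092, 0.2611]
orientation: [2.333, 2.09, 0.004]
contact_force: [0.9, 0.4, -0.7]
grip_width: 0.0401
gripper_force: 0.0
```

```bash
python3 - <<'E'
from h import *
c=camera_info("wrist");p,d=grab_frame("wrist");cv2.imwrite("pics/w8.png",cv2.resize(p,(800,600)));np.savez("pics/w8.npz",d=d,**c)
p,d=grab_frame("top");cv2.imwrite("pics/t8.png",p)
to(.568,.3261,.24,1.689)
E
```

```text
t 24.45 delta [0.6426 0.0375 0.0154] rot [ 2.2000e-03 -1.0000e-04  1.3426e+00] q7 0.14
```

View pics/w8.png

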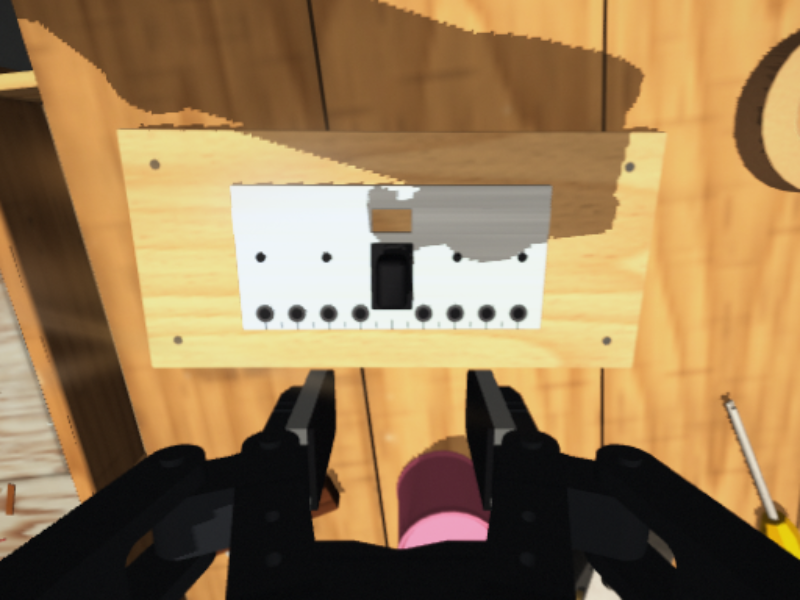

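The template lies flat in the middle of the panel (plate 231–551 × 185–329), parallel to it and midway between the four holes. Now I return the can, working out the template error in the meantime.

Converted, 0.25 m / 0.75 = 0.3333, 0.015 m / 0.75 = 0.02.

Emit:
{"name": "inch_along", "arguments": {"plan": {"segments":[[0.0667,0.004,0,0,0,0],[0.1333,0.008,0,0,0,0],[0.2,0.012,0,0,0,0],[0.2667,0.016,0,0,0,0],[0.3333,0.02,0,0,0,0]]}, "finger_gap": 0.085}}

```text
clock: 24.95
tcp_pos: [0.5011, -0.06, 0.2537]
orientation: [-2.338, -2.094, 0.003]
contact_force: [0.9, -1.7, -0.3]
grip_width: 0.085
gripper_force: 0.0
```

Emit:
{"name": "inch_along", "arguments": {"plan": {"segments":[[0.0667,0.004,0,0,0,0],[0.1333,0.008,0,0,0,0],[0.2,0.012,0,0,0,0],[0.2667,0.016,0,0,0,0],[0.3333,0.02,0,0,0,0]]}}}

```text
clock: 25.45
tcp_pos: [0.5435, 0.1861, 0.2532]
orientation: [-2.339, -2.095, 0.005]
contact_force: [1.0, -0.2, -0.9]
grip_width: 0.0848
gripper_force: 0.0
```

Emit:
{"name": "inch_along", "arguments": {"plan": {"segments":[[0.0667,0.004,0,0,0,0.0446],[0.1333,0.008,0,0,0,0.0891],[0.1867,0.0107,0,0,0,0.1337],[0.1867,0.0107,0,0,0,0.1783],[0.1867,0.0107,0,0,0,0.2228]]}}}

```text
clock: 25.95
tcp_pos: [0.5661, 0.3247, 0.2525]
orientation: [-2.918, -1.164, 0.006]
contact_force: [-0.1, -0.7, 0.3]
grip_width: 0.0853
gripper_force: 0.0
```

Emit:
{"name": "inch_along", "arguments": {"plan": {"segments":[[0,0,0,0,0,0.0446],[0,0,0,0,0,0.0891],[0,0,0,0,0,0.1337],[0,0,0,0,0,0.1783],[0,0,0,0,0,0.2044]]}}}

```text
clock: 26.45
tcp_pos: [0.5667, 0.3225, 0.2528]
orientation: [3.134, 0.18, -0.005]
contact_force: [0.1, -0.1, -0.7]
grip_width: 0.0851
gripper_force: 0.0
```

```bash
python3 - <<'E'
from h import *
c=np.load("pics/w8.npz");s=512/800
f=lambda u,v,h:atz(c,u*s,v*s,h)[:2]
H=np.array([f(*q,.02) for q in((154,164),(629,167),(606,341),(178,340))]);A=np.array([f(*q,.026) for q in((231,185),(551,185),(541,329),(244,329))])
for Q in(H,A):
    v=Q[1]-Q[0]+Q[2]-Q[3];print(Q.mean(0).round(4),np.degrees(np.arctan2(v[1],v[0])).round(2))
w=camera_info("wrist");p,d=grab_frame("wrist");P=cloud(w,d)
S=P[(abs(P[...,2]-.088)<.005)];S=S[(abs(S[:,0]-.568)<.05)&(abs(S[:,1]-.326)<.05)]
print("can",len(S),S.mean(0).round(4) if len(S) else 0,cv2.minEnclosingCircle(S[:,:2].astype(np.float32)) if len(S) else 0)
to(.568,.3261,.17,1.689);to(.568,.3261,.105,1.689)
E
```

```text
[ 0.4612 -0.3003] -6.69
[ 0.4607 -0.3006] -6.45
can 5327 [0.5672 0.3266 0.0864] ((0.5662857890129089, 0.3267998993396759), 0.032387394458055496)
t 26.5 delta [ 0.002  -0.0035  0.0829] rot [ 0.0019  0.0033 -0.0062] q7 -2.25
t 26.5 delta [ 0.0022 -0.0037  0.1479] rot [ 0.0019  0.0033 -0.0062] q7 -2.25
```

Converted, 0.147 m / 0.75 = 0.196, 0.12 m / 0.75 = 0.16.

Emit:
{"name": "inch_along", "arguments": {"plan": {"segments":[[0.0027,-0.0053,0.0533,0,0,0],[0.0027,-0.0053,0.1067,0,0,0],[0.0027,-0.0053,0.16,0,0,0],[0.0027,-0.0053,0.196,0,0,0],[0.0027,-0.0053,0.196,0,0,0]]}}}

```text
clock: 27.0
tcp_pos: [0.5658, 0.3249, 0.1023]
orientation: [3.13, 0.19, -0.015]
contact_force: [-0.3, -0.3, -0.8]
grip_width: 0.0848
gripper_force: 0.0
```

Emit:
{"name": "inch_along", "arguments": {"plan": {"segments":[[0,0,0,0,0,0],[0,0,0,0,0,0],[0,0,0,0,0,0],[0,0,0,0,0,0]]}, "finger_gap": 0.05, "squeeze": 45}}

```text
clock: 27.4
tcp_pos: [0.5695, 0.3274, 0.1096]
orientation: [-3.135, -0.187, -0.003]
contact_force: [-0.2, -0.5, 0.9]
grip_width: 0.0631
gripper_force: 50.2
```

Emit:
{"name": "inch_along", "arguments": {"plan": {"segments":[[0,0,-0.04,0,0,0],[0,0,-0.08,0,0,0],[0,0,-0.1333,0,0,0],[0,0,-0.1333,0,0,0]]}}}

```text
clock: 27.8
tcp_pos: [0.5714, 0.3292, 0.215]
orientation: [-3.131, -0.187, -0.015]
contact_force: [1.4, 0.6, -2.4]
grip_width: 0.0632
gripper_force: 51.4
```

```bash
python3 - <<'E'
from h import *
to(.5135,-.1058,.205,1.689);print(r.get_obs()["tcp_pos"])
E
```

```text
t 27.8 delta [-0.1093  0.4251  0.0069] rot [-0.0049 -0.0097  0.0009] q7 -2.27
[0.57143282 0.3292138  0.21504829]
```

Converted, 0.235 m / 0.75 = 0.3133, 0.188 m / 0.75 = 0.2507.

Emit:
{"name": "inch_along", "arguments": {"plan": {"segments":[[-0.016,0.0627,0,0,0,0],[-0.032,0.1253,0,0,0,0],[-0.048,0.188,0,0,0,0],[-0.064,0.2507,0,0,0,0],[-0.08,0.3133,0,0,0,0]]}}}

```text
clock: 28.3
tcp_pos: [0.5365, 0.0847, 0.2082]
orientation: [3.136, 0.187, -0.0]
contact_force: [0.9, -0.9, -3.0]
grip_width: 0.0631
gripper_force: 51.5
```

Emit:
{"name": "inch_along", "arguments": {"plan": {"segments":[[-0.016,0.0627,0,0,0,0],[-0.032,0.1253,0,0,0,0],[-0.048,0.188,0,0,0,0],[-0.0653,0.2533,0,0,0,0],[-0.0653,0.2533,0,0,0,0]]}}}

```text
clock: 28.8
tcp_pos: [0.509, -0.1165, 0.2079]
orientation: [3.133, 0.168, -0.004]
contact_force: [-0.2, 0.0, -3.2]
grip_width: 0.0629
gripper_force: 51.8
```

Emit:
{"name": "inch_along", "arguments": {"plan": {"segments":[[0,0,0.0267,0,0,0],[0,0,0.0533,0,0,0],[0,0,0.08,0,0,0],[0,0,0.08,0,0,0]]}}}

```text
clock: 29.2
tcp_pos: [0.5093, -0.1074, 0.1461]
orientation: [-3.135, -0.188, 0.008]
contact_force: [-0.7, -0.1, -2.5]
grip_width: 0.0631
gripper_force: 51.7
```

```bash
python3 - <<'E'
from h import *
to(.5135,-.1058,.1115,1.689);print(r.get_obs()["tcp_pos"])
E
```

```text
t 29.2 delta [ 0.0045 -0.001   0.0345] rot [-0.0014  0.005   0.0013] q7 -1.56
[ 0.50932438 -0.10738649  0.14606108]
```

Converted, 0.034 m / 0.75 = 0.0453, 0.032 m / 0.75 = 0.0427.

Emit:
{"name": "inch_along", "arguments": {"plan": {"segments":[[0.0047,-0.0013,0.02,0,0,0],[0.0047,-0.0013,0.0347,0,0,0],[0.0047,-0.0013,0.0427,0,0,0],[0.0047,-0.0013,0.0453,0,0,0],[0.0047,-0.0013,0.0453,0,0,0]]}}}

```text
clock: 29.7
tcp_pos: [0.5146, -0.1064, 0.1143]
orientation: [3.136, 0.187, -0.0]
contact_force: [0.5, 0.0, -4.1]
grip_width: 0.0632
gripper_force: 51.7
```

Emit:
{"name": "inch_along", "arguments": {"plan": {"segments":[[0,0,0,0,0,0],[0,0,0.0013,0,0,0]]}}}

```text
clock: 29.9
tcp_pos: [0.5151, -0.1065, 0.1139]
orientation: [3.136, 0.187, 0.002]
contact_force: [0.5, -0.7, -3.7]
grip_width: 0.0634
gripper_force: 51.7
```

```bash
python3 - <<'E'
from h import *
to(.5135,-.1058,.1115,1.689)
E
```

```text
t 29.9 delta [-0.0015 -0.0008  0.0024] rot [ 0.0004 -0.0011  0.0008] q7 -1.58
```

Converted, 0.003 m / 0.75 = 0.004, -0.001 m / 0.75 = -0.0013.

Emit:
{"name": "inch_along", "arguments": {"plan": {"segments":[[-0.0013,0,0.0027,0,0,0],[-0.0013,0,0.004,0,0,0],[-0.0013,0,0.004,0,0,0]]}}}

```text
clock: 30.2
tcp_pos: [0.5135, -0.1066, 0.1106]
orientation: [3.136, 0.187, -0.0]
contact_force: [-1.0, -0.1, 0.1]
grip_width: 0.0632
gripper_force: 52.2
```

Emit:
{"name": "inch_along", "arguments": {"plan": {"segments":[[0,0,0,0,0,0],[0,0,0,0,0,0],[0,0,0,0,0,0]]}, "finger_gap": 0.08}}

```text
clock: 30.5
tcp_pos: [0.514, -0.1065, 0.1106]
orientation: [3.136, 0.187, 0.001]
contact_force: [0.6, 0.2, 0.2]
grip_width: 0.08
gripper_force: 0.0
```

Emit:
{"name": "inch_along", "arguments": {"plan": {"segments":[[0,0,-0.0533,0,0,0],[0,0,-0.12,0,0,0],[0,0,-0.1467,0,0,0],[0,0,-0.1467,0,0,0]]}, "finger_gap": 0.085}}

```text
clock: 30.9
tcp_pos: [0.5157, -0.1067, 0.224]
orientation: [3.134, 0.187, 0.011]
contact_force: [0.2, 0.1, -0.2]
grip_width: 0.085
gripper_force: 0.0
```

```bash
python3 - <<'E'
from h import *
to(.468,.3253,.2,1.60)
E
```

```text
t 30.9 delta [ 0.0037 -0.4346  0.0231] rot [ 0.0018 -0.007   0.0897] q7 -1.51
```

Converted, -0.24 m / 0.75 = -0.32, -0.192 m / 0.75 = -0.256.

Emit:
{"name": "inch_along", "arguments": {"plan": {"segments":[[0,-0.064,0,0,0,0],[0,-0.128,0,0,0,0],[0,-0.192,0,0,0,0],[0.0027,-0.256,0,0,0,0],[0.004,-0.32,0,0,0,0]]}}}

```text
clock: 31.4
tcp_pos: [0.4873, 0.1337, 0.2195]
orientation: [3.136, 0.187, -0.002]
contact_force: [1.0, 0.6, 1.3]
grip_width: 0.0853
gripper_force: 0.0
```

Emit:
{"name": "inch_along", "arguments": {"plan": {"segments":[[0,-0.064,0,0,0,0.0095],[0,-0.128,0,0,0,0.0191],[0,-0.192,0,0,0,0.0277],[0,-0.2587,0,0,0,0.0277],[0,-0.2587,0.0133,0,0,0.0277]]}}}

```text
clock: 31.9
tcp_pos: [0.4623, 0.3336, 0.2109]
orientation: [-3.134, -0.067, -0.001]
contact_force: [-0.2, 0.2, 0.3]
grip_width: 0.0853
gripper_force: 0.0
```

Emit:
{"name": "inch_along", "arguments": {"plan": {"segments":[[0,0,0,0,0,0]]}}}

```text
clock: 32.0
tcp_pos: [0.4634, 0.3255, 0.2081]
orientation: [3.139, 0.056, -0.005]
contact_force: [0.1, -1.5, 0.7]
grip_width: 0.0853
gripper_force: 0.0
```

```bash
python3 - <<'E'
from h import *
w=camera_info("wrist");p,d=grab_frame("wrist");P=cloud(w,d)
S=P[(abs(P[...,2]-.072)<.005)];S=S[(abs(S[:,0]-.468)<.05)&(abs(S[:,1]-.326)<.05)]
print("tin",len(S),S.mean(0).round(4) if len(S) else 0,cv2.minEnclosingCircle(S[:,:2].astype(np.float32)) if len(S) else 0)
to(.468,.3253,.095,1.60)
E
```

```text
tin 7778 [0.4689 0.3246 0.0714] ((0.46797797083854675, 0.3244078755378723), 0.034368064254522324)
t 32.05 delta [ 0.004  -0.0015  0.1137] rot [0.0024 0.0027 0.0037] q7 -2.48
```

Converted, 0.112 m / 0.75 = 0.1493, 0.105 m / 0.75 = 0.14.

Emit:
{"name": "inch_along", "arguments": {"plan": {"segments":[[0.004,0,0.0533,0,0,0],[0.004,0,0.1067,0,0,0],[0.004,0,0.14,0,0,0],[0.004,0,0.1493,0,0,0],[0.004,0,0.1493,0,0,0]]}}}

```text
clock: 32.55
tcp_pos: [0.4682, 0.3232, 0.0977]
orientation: [3.139, 0.048, -0.002]
contact_force: [-0.2, 0.0, -0.0]
grip_width: 0.0851
gripper_force: 0.0
```

Emit:
{"name": "inch_along", "arguments": {"plan": {"segments":[[0,0,0,0,0,0],[0,0,0,0,0,0],[0,0,0,0,0,0],[0,0,0,0,0,0]]}, "finger_gap": 0.05, "squeeze": 40}}

```text
clock: 32.95
tcp_pos: [0.4691, 0.3253, 0.1001]
orientation: [-3.14, -0.05, -0.004]
contact_force: [-0.8, -0.7, 7.3]
grip_width: 0.067
gripper_force: 45.7
```

Emit:
{"name": "inch_along", "arguments": {"plan": {"segments":[[0,0,-0.04,0,0,0],[0,0,-0.0933,0,0,0],[0,0,-0.1467,0,0,0],[0,0,-0.1467,0,0,0]]}}}

```text
clock: 33.35
tcp_pos: [0.4702, 0.3271, 0.2144]
orientation: [-3.135, -0.05, -0.013]
contact_force: [0.6, 0.0, -1.8]
grip_width: 0.0672
gripper_force: 46.4
```

```bash
python3 - <<'E'
from h import *
to(.5016,-.0062,.2,1.689);print(r.get_obs()["tcp_pos"])
E
```

```text
t 33.35 delta [0.0206 0.3342 0.0126] rot [-0.0056 -0.0088 -0.0861] q7 -2.48
[0.47017357 0.32708823 0.21437562]
```

Converted, 0.24 m / 0.75 = 0.32, 0.004 m / 0.75 = 0.0053.

Emit:
{"name": "inch_along", "arguments": {"plan": {"segments":[[0.0053,0.064,0,0,0,0],[0.0107,0.128,0,0,0,0],[0.016,0.192,0,0,0,0],[0.02,0.256,0,0,0,0],[0.024,0.32,0,0,0,0]]}}}

```text
clock: 33.85
tcp_pos: [0.4932, 0.0835, 0.2081]
orientation: [3.141, 0.051, -0.0]
contact_force: [0.6, -0.1, -1.7]
grip_width: 0.067
gripper_force: 46.5
```

Emit:
{"name": "inch_along", "arguments": {"plan": {"segments":[[0.0013,0.064,0,0,0,-0.0127],[0.004,0.124,0,0,0,-0.0274],[0.004,0.124,0.0267,0,0,-0.0274],[0.004,0.124,0.0667,0,0,-0.0274],[0.004,0.124,0.0933,0,0,-0.0274]]}}}

```text
clock: 34.35
tcp_pos: [0.4988, -0.0081, 0.1368]
orientation: [3.136, 0.183, -0.002]
contact_force: [-0.5, 0.0, -2.3]
grip_width: 0.0672
gripper_force: 46.6
```

Emit:
{"name": "inch_along", "arguments": {"plan": {"segments":[[0,0,0,0,0,0],[0,0,0,0,0,0]]}}}

```text
clock: 34.55
tcp_pos: [0.4995, -0.0071, 0.1384]
orientation: [-3.136, -0.186, 0.001]
contact_force: [0.4, 0.5, -1.3]
grip_width: 0.067
gripper_force: 46.5
```

```bash
python3 - <<'E'
from h import *
to(.5016,-.0062,.102,1.689)
E
```

```text
t 34.55 delta [ 0.0022 -0.0006  0.0364] rot [-0.0002  0.0008  0.0003] q7 -1.8
```

Converted, 0.037 m / 0.75 = 0.0493, 0.035 m / 0.75 = 0.0467.

Emit:
{"name": "inch_along", "arguments": {"plan": {"segments":[[0.0027,0,0.02,0,0,0],[0.0027,0,0.0373,0,0,0],[0.0027,0,0.0467,0,0,0],[0.0027,0,0.0493,0,0,0],[0.0027,0,0.0493,0,0,0]]}}}

```text
clock: 35.05
tcp_pos: [0.5015, -0.0069, 0.1013]
orientation: [3.136, 0.186, -0.001]
contact_force: [0.3, 0.2, -2.3]
grip_width: 0.0669
gripper_force: 46.8
```

Emit:
{"name": "inch_along", "arguments": {"plan": {"segments":[[0,0,0,0,0,0],[0,0,0,0,0,0]]}}}

```text
clock: 35.25
tcp_pos: [0.5018, -0.007, 0.1013]
orientation: [-3.136, -0.186, -0.0]
contact_force: [1.2, -0.6, -2.0]
grip_width: 0.0668
gripper_force: 46.8
```

Converted, 0.0015 m / 0.75 = 0.002, 0.001 m / 0.75 = 0.0013.

Emit:
{"name": "inch_along", "arguments": {"plan": {"segments":[[0,0,0.0013,0,0,0],[0,0,0.002,0,0,0]]}}}

```text
clock: 35.45
tcp_pos: [0.5018, -0.007, 0.1011]
orientation: [3.135, 0.185, -0.0]
contact_force: [-6.7, -0.3, 21.9]
grip_width: 0.0672
gripper_force: 48.4
```

Emit:
{"name": "inch_along", "arguments": {"plan": {"segments":[[0,0,0,0,0,0],[0,0,0,0,0,0],[0,0,0,0,0,0]]}, "finger_gap": 0.082}}

```text
clock: 35.75
tcp_pos: [0.5019, -0.0067, 0.1]
orientation: [-3.136, -0.186, -0.001]
contact_force: [-0.5, 1.6, 1.0]
grip_width: 0.082
gripper_force: 0.1
```

Emit:
{"name": "inch_along", "arguments": {"plan": {"segments":[[0,0,-0.0533,0,0,0],[0,0,-0.12,0,0,0],[0,0,-0.1867,0,0,0],[0,0,-0.2133,0,0,0],[0,0,-0.2133,0,0,0]]}, "finger_gap": 0.085}}

```text
clock: 36.25
tcp_pos: [0.5036, -0.0071, 0.2634]
orientation: [3.135, 0.184, 0.011]
contact_force: [0.0, 0.1, -0.3]
grip_width: 0.0851
gripper_force: 0.0
```

```bash
python3 - <<'E'
from h import *
to(.373,.327,.26,1.60)
E
```

```text
t 36.25 delta [-0.0905 -0.3471  0.0023] rot [ 0.001  -0.007   0.0883] q7 -1.7
```

Converted, -0.23 m / 0.75 = -0.3067, -0.184 m / 0.75 = -0.2453.

Emit:
{"name": "inch_along", "arguments": {"plan": {"segments":[[-0.016,-0.0613,0,0,0,0],[-0.032,-0.1227,0,0,0,0],[-0.048,-0.184,0,0,0,0],[-0.064,-0.2453,0,0,0,0],[-0.08,-0.3067,0,0,0,0]]}}}

```text
clock: 36.75
tcp_pos: [0.4137, 0.2152, 0.2587]
orientation: [3.135, 0.185, -0.002]
contact_force: [1.0, 1.1, -0.6]
grip_width: 0.0848
gripper_force: 0.0
```

Emit:
{"name": "inch_along", "arguments": {"plan": {"segments":[[-0.016,-0.0613,0,0,0,0.0095],[-0.032,-0.1227,0,0,0,0.0191],[-0.04,-0.1547,0,0,0,0.0277],[-0.04,-0.1547,0,0,0,0.0277],[-0.04,-0.1547,0,0,0,0.0277]]}}}

```text
clock: 37.25
tcp_pos: [0.3712, 0.3255, 0.2587]
orientation: [3.14, 0.051, -0.003]
contact_force: [-0.3, -0.9, -0.3]
grip_width: 0.0848
gripper_force: 0.0
```

```bash
python3 - <<'E'
from h import *
w=camera_info("wrist");p,d=grab_frame("wrist");P=cloud(w,d)
S=P[(abs(P[...,2]-.151)<.006)];S=S[(abs(S[:,0]-.373)<.05)&(abs(S[:,1]-.326)<.05)]
print("cap",len(S),S.mean(0).round(4) if len(S) else 0,cv2.minEnclosingCircle(S[:,:2].astype(np.float32)) if len(S) else 0)
to(.373,.327,.16,1.60)
E
```

```text
cap 1453 [0.3731 0.3276 0.1485] ((0.37208008766174316, 0.3276869058609009), 0.013654014095664024)
t 37.3 delta [ 0.0014 -0.0025  0.0988] rot [0.0019 0.0014 0.0015] q7 -2.58
```

Converted, 0.1 m / 0.75 = 0.1333, 0.099 m / 0.75 = 0.132.

Emit:
{"name": "inch_along", "arguments": {"plan": {"segments":[[0.0013,-0.0013,0.0533,0,0,0],[0.0013,-0.0013,0.1067,0,0,0],[0.0013,-0.0013,0.132,0,0,0],[0.0013,-0.0013,0.1333,0,0,0],[0.0013,-0.0013,0.1333,0,0,0]]}}}

```text
clock: 37.8
tcp_pos: [0.3732, 0.3259, 0.1599]
orientation: [3.14, 0.046, -0.001]
contact_force: [-0.5, -0.1, 0.4]
grip_width: 0.0849
gripper_force: 0.0
```

Emit:
{"name": "inch_along", "arguments": {"plan": {"segments":[[0,0,0,0,0,0],[0,0,0,0,0,0],[0,0,0,0,0,0],[0,0,0,0,0,0]]}, "finger_gap": 0.03, "squeeze": 40}}

```text
clock: 38.2
tcp_pos: [0.3734, 0.3274, 0.1615]
orientation: [-3.14, -0.048, -0.004]
contact_force: [-0.4, -3.0, 7.1]
grip_width: 0.0539
gripper_force: 41.2
```

Emit:
{"name": "inch_along", "arguments": {"plan": {"segments":[[0,0,-0.04,0,0,0],[0,0,-0.08,0,0,0],[0,0,-0.0933,0,0,0],[0,0,-0.0933,0,0,0]]}}}

```text
clock: 38.6
tcp_pos: [0.3732, 0.3274, 0.2314]
orientation: [-3.139, -0.048, -0.005]
contact_force: [-0.3, 1.4, -3.4]
grip_width: 0.0538
gripper_force: 44.3
```

```bash
python3 - <<'E'
from h import *
to(.4903,.0928,.23,1.689);print(r.get_obs()["tcp_pos"])
E
```

```text
t 38.6 delta [0.1098 0.2381 0.0013] rot [-0.0018 -0.0033 -0.0875] q7 -2.62
[0.37319821 0.32744231 0.23141261]
```

Emit:
{"name": "inch_along", "arguments": {"plan": {"segments":[[0.0267,0.0587,0,0,0,0],[0.0533,0.1173,0,0,0,0],[0.08,0.176,0,0,0,0],[0.1067,0.2347,0,0,0,0],[0.1333,0.2933,0,0,0,0]]}}}

```text
clock: 39.1
tcp_pos: [0.4792, 0.1079, 0.2285]
orientation: [3.14, 0.049, -0.003]
contact_force: [0.8, 0.8, -1.7]
grip_width: 0.0539
gripper_force: 44.3
```

Emit:
{"name": "inch_along", "arguments": {"plan": {"segments":[[0.0133,0.024,0,0,0,-0.0127],[0.0133,0.024,0.0267,0,0,-0.0277],[0.0133,0.024,0.06,0,0,-0.0277],[0.0133,0.024,0.06,0,0,-0.0277],[0.0133,0.024,0.06,0,0,-0.0277]]}}}

```text
clock: 39.6
tcp_pos: [0.4891, 0.0925, 0.184]
orientation: [3.136, 0.186, -0.004]
contact_force: [-0.5, -0.4, -1.5]
grip_width: 0.0538
gripper_force: 44.3
```

```bash
python3 - <<'E'
from h import *
to(.4905,.0928,.1635,1.689)
E
```

```text
t 39.6 delta [ 0.0015 -0.0002  0.0205] rot [0.0001 0.0027 0.0004] q7 -2.01
```

Converted, 0.022 m / 0.75 = 0.0293, 0.021 m / 0.75 = 0.028.

Emit:
{"name": "inch_along", "arguments": {"plan": {"segments":[[0.0013,0,0.0133,0,0,0],[0.0013,0,0.024,0,0,0],[0.0013,0,0.028,0,0,0],[0.0013,0,0.0293,0,0,0],[0.0013,0,0.0293,0,0,0]]}}}

```text
clock: 40.1
tcp_pos: [0.491, 0.0927, 0.163]
orientation: [3.136, 0.186, 0.0]
contact_force: [0.6, -1.0, -1.4]
grip_width: 0.0537
gripper_force: 44.2
```

Emit:
{"name": "inch_along", "arguments": {"plan": {"segments":[[0,0,0,0,0,0],[0,0,0,0,0,0]]}}}

```text
clock: 40.3
tcp_pos: [0.491, 0.0927, 0.1631]
orientation: [-3.136, -0.186, -0.001]
contact_force: [-1.1, 0.5, -1.6]
grip_width: 0.0538
gripper_force: 44.2
```

Converted, 0.001 m / 0.75 = 0.0013, 0.0005 m / 0.75 = 0.0007.

Emit:
{"name": "inch_along", "arguments": {"plan": {"segments":[[0,0,0.0007,0,0,0],[0,0,0.0013,0,0,0]]}}}

```text
clock: 40.5
tcp_pos: [0.4914, 0.0927, 0.1626]
orientation: [3.136, 0.185, 0.002]
contact_force: [-0.8, -0.8, 8.9]
grip_width: 0.0544
gripper_force: 45.2
```

Emit:
{"name": "inch_along", "arguments": {"plan": {"segments":[[0,0,0,0,0,0],[0,0,0,0,0,0],[0,0,0,0,0,0]]}, "finger_gap": 0.075}}

```text
clock: 40.8
tcp_pos: [0.4909, 0.0927, 0.1619]
orientation: [-3.136, -0.186, -0.0]
contact_force: [-0.8, 0.0, 0.6]
grip_width: 0.0746
gripper_force: 0.0
```

Emit:
{"name": "inch_along", "arguments": {"plan": {"segments":[[0,0,-0.04,0,0,0],[0,0,-0.0933,0,0,0],[0,0,-0.16,0,0,0],[0,0,-0.2267,0,0,0],[0,0,-0.2267,0,0,0]]}}}

```text
clock: 41.3
tcp_pos: [0.4937, 0.094, 0.3388]
orientation: [-3.135, -0.185, -0.019]
contact_force: [0.3, 0.4, -1.1]
grip_width: 0.0748
gripper_force: 0.0
```

Emit:
{"name": "inch_along", "arguments": {"plan": {"segments":[[0,-0.0667,0,0,0,0],[0,-0.1333,0,0,0,0],[0,-0.2,0,0,0,0],[0,-0.2533,0,0,0,0],[0,-0.2533,0,0,0,0]]}}}

```text
clock: 41.8
tcp_pos: [0.4659, 0.2878, 0.332]
orientation: [-3.131, -0.2, 0.001]
contact_force: [-0.1, -0.4, -0.1]
grip_width: 0.0752
gripper_force: 0.0
```

```bash
python3 - <<'E'
from h import *
p,d=grab_frame("scene");c=camera_info("top");t,d=grab_frame("top")
a=cv2.resize(p[120:250,180:380],(600,390));b=cv2.resize(t[130:220,190:390],(600,270),interpolation=cv2.INTER_CUBIC)
cv2.imwrite("pics/f1.png",np.vstack([a,b])[:600])
cv2.imwrite("pics/f1.png",cv2.resize(np.vstack([a,b]),(540,594)))
P=cloud(c,d)
for n,(x,y),h in(("bottle",(.4905,.0928),.154),("tin",(.5016,-.0062),.074),("can",(.5135,-.1058),.089)):
    S=P[(abs(P[...,2]-h)<.008)];S=S[(abs(S[:,0]-x)<.045)&(abs(S[:,1]-y)<.045)]
    A=np.c_[S[:,:2],np.ones(len(S))];k=np.linalg.lstsq(A,S[:,2],rcond=None)[0]
    print(n,len(S),S.mean(0).round(4),cv2.minEnclosingCircle(S[:,:2].astype(np.float32)),"slope",k[:2].round(3))
E
```

```text
bottle 51 [0.4905 0.0913 0.1496] ((0.49052950739860535, 0.09198839962482452), 0.013052389957010746) slope [-0.026  0.009]
tin 340 [ 0.5012 -0.0074  0.0722] ((0.5011207461357117, -0.007756983861327171), 0.033770475536584854) slope [0.009 0.   ]
can 307 [ 0.5115 -0.1062  0.0871] ((0.5116888880729675, -0.1064782440662384), 0.0319889634847641) slope [-0.002 -0.008]
```

View pics/f1.png

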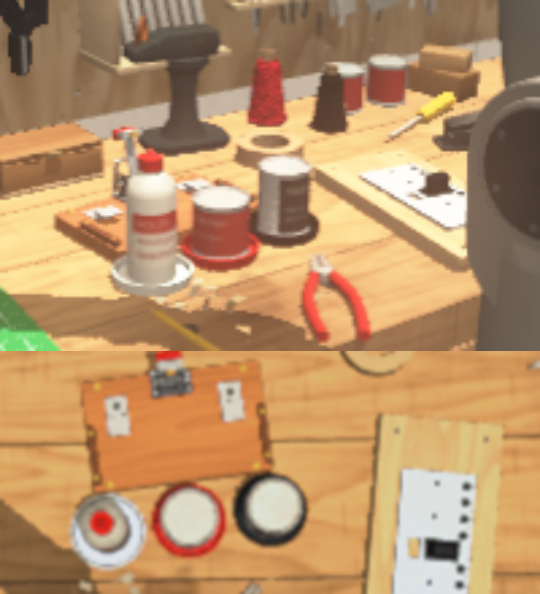

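All three containers stand flat in their own saucers. The template lies in the middle of the panel, and the finger is up (red grip at (123,132)). Handing in.

```bash
python3 -c "
from bench import r
print(r.hand_in())"
```

```text
the job is handed in; nothing more can be done
None
```

The job is done and handed in after about 42 s of robot time: the template lies flat and centred on the panel to within about 1 mm, its long side along the panel's, the bottle, can and tin stand flat in their own saucers, and the finger is up.

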